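# Stack two hardwood blanks in the glue-up jig and hold them pressed into its corner

### The job

Lay the loose wooden blank from the bench squarely on top of the blank that lies in the glue-up jig, and bring the pile fully home in the jig's corner, both blanks snug along the long fence and against the end fence. Finish while still holding the pile with the fingers and pressing it firmly (at least 2 N) against each of the two fences, as one does while glue grabs: do not let go. Leave the glue bottle, tape roll and screwdriver where they are.

Things in the scene. Friction and masses are not known exactly. Their poses are not given: they have to be found in the camera images.
- upper_blank_centre (a point): Centre of the loose blank on the bench, which goes on top: a plain rectangular brown hardwood board 120 x 50 x 20 mm, about 100 g, lying flat on the bench left or right of the jig (its place may be exchanged with the glue bottle's). x along its 120 mm length, y along its 50 mm width, z up; its half-turned pose is equivalent.
- lower_blank_centre (a point): Centre of an identical blank (120 x 50 x 20 mm, about 100 g) that lies loose and flat on the jig's bed, about 20 to 55 mm short of both fences and a little askew. Same axes. It slides on the bed.
- corner (a point): Inner corner of the jig (white bed, dark wood fences, screwed down): where the inner faces of both fences meet the bed's top, 12 mm above the bench. x runs along the long fence away from the end fence, y points into the long fence, z up. Free bed: x 0 to 210, y -150 to 0 mm. A blank fully home lies lengthwise along x, centre at x = 60, y = -25 mm; z = 10 (lower) or 30 mm (upper).
- long_fence: Long fence, rigid, waxed (slippery), 20 mm thick, 45 mm high above the bed (5 mm above a pile of two). Origin and axes as point corner; inner face is the plane y = 0. Two parts, x = 0 to 24 and x = 100 to 140 mm; the 76 mm gap between them is open down to the bed, so that a finger can stand beside the middle of a seated blank.
- end_fence: End fence, rigid, waxed (slippery), square to the long fence, 20 mm thick, 45 mm high above the bed, 150 mm long from y = -150 to 0 as seen from point corner. Inner face is the plane x = 0 of point corner; its origin is 75 mm along it, 75 mm to -y of point corner; axes as point corner.
- lower_blank: The lower blank as a body; origin at the centre of its underside.
- upper_blank: The upper blank as a body; origin at the centre of its underside.
- glue_bottle: Bystander: upright white glue bottle, 56 mm diameter, 125 mm high, on the other side of the jig from the upper blank. Origin at the centre of its base.
- tape_roll: Bystander: roll of paper tape lying flat, 90 mm diameter, 24 mm high, at the far left. Origin at the centre of its underside.
- screwdriver: Bystander: screwdriver with a black handle lying at the far right, 180 mm long. Origin within its length.
There are look-alikes about, which are no part of the job. What is shaped like the lower_blank but green is not meant.

How it is judged:
By the outcome, as a careful person would: the job done as asked, in the order asked, and still so for the second after the job is handed in, while the arm keeps its last pose, push and grip.
It also fails if it takes over 54 s, if anything falls off the work surface, if the arm or the gripper's body presses on something with over 40 N, if the wrist force passes 120 N, or if a joint passes its speed limit or range.

### The arm

A 6-joint arm with a two-finger parallel gripper is mounted at the origin on the work surface. World frame = base frame: x ahead of the robot, y to its left, z up, the work surface at z = 0. Lengths are in m, angles in rad, forces in N, time in s.
With the tool pointing down it reaches from about 0.35 to 0.775 m from the base axis. Payload 5.5 kg.
Tool frame: the origin (TCP) lies at the very end of the fingers, on their centre line; the grasp point (between the pads) lies 19 mm behind it (r.grip_depth is the distance from the TCP to the grasp point, in m); x points along the fingers, y is the direction in which the jaws open and shut, and the axes are right-handed (so a half turn about x gives the same grasp; the last joint's range is limited). The gripper opens to 85 mm and grips with 20 to 120 N. Pads are 22 mm wide; open, the fingers measure 114 mm over their backs; the gripper's body (76 mm by 85 mm) begins 54 mm behind the grasp point. The pads swing forward as they close: fully open they stand 13 mm farther back than shut.
Start: joints at [1.026, 0.313, 0.046, 1.304, 0, 1.431], TCP at [0.226, 0.529, 0.231] pointing down, gripper open.
Joint ranges: [-2.76, 2.76], [-0.86, 1.69], [-1.03, 1.26], [-2.2, 2.34], [-1.47, 1.5], [-3.14, 3.14]. Speed limits (rad/s): [2.57, 2.57, 3.14, 3.14, 3.14, 3.14].

### API

Orientations are given as a 3x3 rotation matrix whose columns are the frame's x, y, z axes.
In Python, from station import readout, eyes, r, spotter gives the robot as it stands.
- The arm moves only by the shell command python3 -m inch 'ROWS' [FORCE]. ROWS is JSON, one flat list of numbers, 7 for each row, row after row: the shift along the tool's x, y, z in mm, then the turn, a rotation vector about the tool's x, y, z in degrees, then the opening in per cent of the stroke, from 0 (shut) to 100 (fully open). In form: [x, y, z, ax, ay, az, gripper, x, y, z, ax, ay, az, gripper, ...]. A call has 1 to 5 rows; each row is the pose to reach, as a shift and turn from the pose commanded when the call began, along the tool's axes at that moment; what a row does not reach only later rows make up. A row lasts 1/10 s, in which the tool goes at most 50 mm and 8.59 degrees, less where a joint would pass 70% of its speed; a pose out of reach is approached as far as the arm can. A call with a gripper value outside its range is refused whole. The fingers move at their own pace and stop on an object; FORCE is the grip in N (left out, the last holds). Time passes only in rows, so rows that repeat a pose let the fingers close. It gives the time, the measured TCP pose, the force and the opening at its end, in the units of the state.
- readout.sense(): the state, without advancing time (a new reading comes with each control period).
- eyes.snapshot(name): name is "scene" or "top"; returns a dict with "image" (384x512x3 uint8, red, green, blue), "intrinsics" (3x3 intrinsics, pixels), "camera_from_world" (4x4, takes a point from world to camera coordinates). Camera axes: x right, y down, z forward; pixel columns grow to the right and rows downward; lengths in m; the calibration is good to about 2 mm. A picture is of the moment at which its call begins. There is no depth.
- r.close_job(): hands the job in, once; it reports no verdict.
Trained networks look in a picture, given as the dict that the camera call returned (one of the last four; its "shot" number tells which), for a name from the list of things; names that differ only in an ending like _2 or _b are one class to them, and where a whole thing is asked for, a point or a joint stands for the part that bears it (a point fixed in the world has none). Each returns a list of dicts, best first, with "confidence" (0 to 1); they miss things now and then, are a little off and sometimes report something else, mostly with a low value. They report only what shows in the picture. A call takes as long as a camera call. They do not tell look-alikes from the thing itself.
- spotter.look_for(thing, picture): "at" ([x, y, z] in m, in the coordinates of the camera as it stood for that picture, good to about 4 mm: the middle of the surface that is visible of it).
- spotter.spot_point(thing, picture): "at" ([x, y, z] in m, in the coordinates of the camera as it stood for that picture, good to about 4 mm: a listed point, or the origin of a listed thing).
The state is a dict: "t": time; "q": joint angles; "qd": joint speeds; "joint_torque": joint torques, N m; "position": TCP position; "ee_rot": TCP orientation; "contact_force": force on the tool from outside, world axes, zero at the start; "moment": the same for the moment, N m; "grip_width": finger opening in m.
Only numpy, scipy, OpenCV 4.12 (cv2) and the standard library are available. Lean on these libraries where they do the work, as an engineer would, in place of code of your own. Each camera call takes 0.05 s, during which the arm holds its last target.

## Working session

There is one attempt and no reset: what is moved stays moved. The work goes in short steps, Python scripts to look and compute and a shell command to move; the robot and the scene stay as the last step left them, time stands still between calls to the robot, and variables do not carry over. Pictures are saved under pics/ and viewed, and the job is handed in when it is done.

```bash
ls; mkdir -p pics
python3 - <<'E'
from station import readout, eyes, r, spotter
import cv2,numpy as np
s=readout.sense();print(s['t'],s['position'],s['ee_rot'],s['grip_width'])
for n in ("scene","top"):
    p=eyes.snapshot(n);cv2.imwrite(f"pics/a_{n}.png",cv2.resize(p['image'][:,:,::-1],None,fx=1.5,fy=1.5))
    M=np.linalg.inv(p['camera_from_world']);print(n,p['shot'],p['intrinsics'].tolist(),M.round(4).tolist())
    for t in ["upper_blank_centre","lower_blank_centre","corner"]:
        for d in spotter.spot_point(t,p)[:3]:
            print(t,(M@np.r_[d['at'],1])[:3].round(4),d['confidence'])
E
```

```text
pics
0.0 [0.22619482 0.52807418 0.23040396] [[-9.68238677e-04  3.93840987e-01  9.19178078e-01]
 [-1.57346029e-03  9.19176771e-01 -3.93842085e-01]
 [-9.99998293e-01 -1.82762334e-03 -2.70289348e-04]] 0.08578425655023804
scene 1 [[489.8741095983732, 0.0, 261.77940394822116], [0.0, 489.8741095983732, 196.96163598496605], [0.0, 0.0, 1.0]] [[-0.4881, 0.7083, -0.51, 1.2807], [0.8727, 0.3851, -0.3003, 0.4518], [-0.0163, -0.5916, -0.806, 1.2096], [0.0, 0.0, 0.0, 1.0]]
upper_blank_centre [ 0.52   -0.3259  0.012 ] 0.93
upper_blank_centre [0.6638 0.3125 0.0029] 0.21
lower_blank_centre [0.3677 0.1398 0.0082] 0.93
lower_blank_centre [ 0.5976 -0.0117  0.0215] 0.68
lower_blank_centre [ 0.6462 -0.1948  0.0104] 0.62
corner [0.5022 0.079  0.0111] 0.86
top 2 [[407.08290509568747, 0.0, 255.28536449236336], [0.0, 407.08290509568747, 188.45392018624352], [0.0, 0.0, 1.0]] [[-0.0002, -0.981, 0.194, 0.3641], [-0.9997, 0.0051, 0.0249, -0.0036], [-0.0254, -0.1939, -0.9807, 0.9709], [0.0, 0.0, 0.0, 1.0]]
upper_blank_centre [ 0.5184 -0.3254  0.0037] 0.71
lower_blank_centre [ 0.3585 -0.0647  0.005 ] 0.93
lower_blank_centre [ 0.5935 -0.0127  0.0204] 0.79
lower_blank_centre [0.3697 0.1423 0.0104] 0.58
corner [0.4987 0.0828 0.0121] 0.85
```

View pics/a_scene.png

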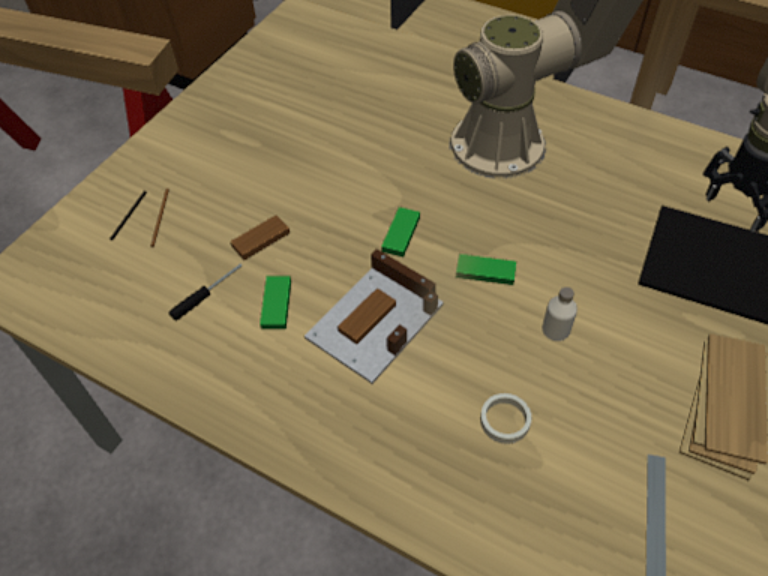

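View pics/a_top.png

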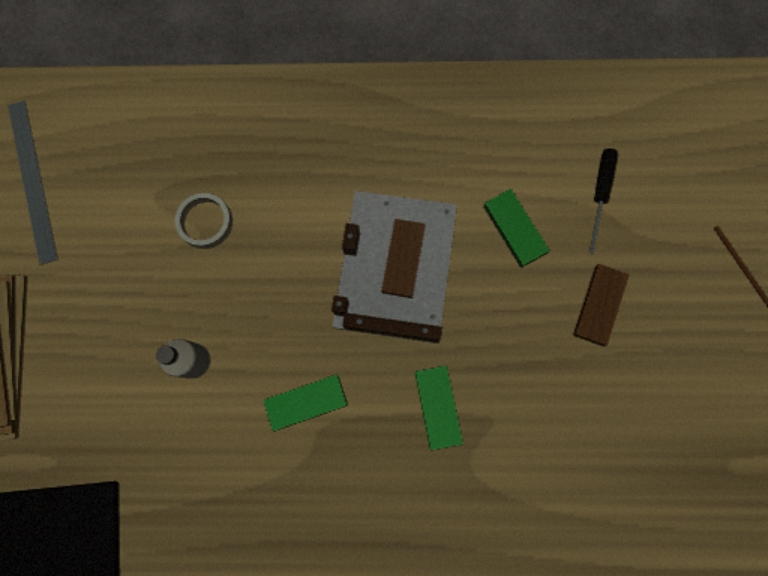

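The two brown boards are the blanks: one at about top px (405,258) in the jig, one at (601,305) on the right. The green ones are decoys. The jig corner is at about (345,318) in the top picture. Next I measure the poses precisely.

```bash
cat > h.py <<'E'
from station import readout, eyes, r, spotter
import cv2,numpy as np
from scipy.spatial.transform import Rotation as R
def rays(p,uv,z):
    M=np.linalg.inv(p['camera_from_world']);K=np.linalg.inv(p['intrinsics'])
    uv=np.atleast_2d(uv).astype(float);d=(np.c_[uv,np.ones(len(uv))]@K.T)@M[:3,:3].T;o=M[:3,3]
    return o+d*((z-o[2])/d[:,2])[:,None]
def proj(p,X):
    X=np.atleast_2d(X);c=np.c_[X,np.ones(len(X))]@p['camera_from_world'][:3].T;q=c@p['intrinsics'].T;return q[:,:2]/q[:,2:]
def save(p,name,u0,v0,u1,v1,f):
    cv2.imwrite('pics/'+name,cv2.resize(p['image'][v0:v1,u0:u1,::-1],None,fx=f,fy=f,interpolation=cv2.INTER_CUBIC))
def plan(pos,yaw,s=None):
    "row (mm,deg) from measured pose to TCP pos, jaw axis yaw deg in world, pointing down"
    s=s or readout.sense();R0=np.array(s['ee_rot']);yw=np.radians(yaw)
    cand=[]
    for k in (0,np.pi):
        y=np.array([np.cos(yw+k),np.sin(yw+k),0]);x=np.array([0,0,-1.]);T=np.c_[x,y,np.cross(x,y)]
        rv=np.degrees(R.from_matrix(R0.T@T).as_rotvec());cand.append((np.linalg.norm(rv),rv))
    rv=min(cand,key=lambda c:c[0])[1]
    return np.r_[R0.T@(np.array(pos)-s['position'])*1000,rv].round(1)
E
python3 - <<'E'
from h import *
for n in ("scene","top"):
    p=eyes.snapshot(n)
    for nm,c,z in(("up",(0.519,-0.325),.01),("low",(0.595,-0.012),.022),("jig",(.56,.03),.03)):
        u,v=proj(p,[*c,z])[0].astype(int);w=70 if nm=="jig" else 45
        print(n,nm,u,v);save(p,f"b_{n}_{nm}.png",u-w,v-w,u+w,v+w,5 if w>50 else 7)
        print(p['image'][v-1:v+2,u].tolist())
E
python3 - <<'E'
import cv2,numpy as np
for nm in("up","low"):
    cv2.imwrite(f"pics/bb_{nm}.png",np.hstack([cv2.resize(cv2.imread(f"pics/b_{c}_{nm}.png"),(400,400)) for c in("scene","top")]))
E
```

```text
scene up 173 157
[[101, 70, 41], [99, 68, 39], [99, 68, 39]]
scene low 244 209
[[101, 71, 40], [104, 72, 42], [101, 70, 40]]
scene jig 262 205
[[59, 44, 28], [119, 118, 117], [156, 160, 164]]
top up 401 202
[[50, 35, 13], [59, 39, 23], [52, 32, 14]]
top low 268 170
[[52, 35, 18], [60, 37, 25], [56, 35, 21]]
top jig 251 184
[[88, 90, 86], [91, 96, 90], [93, 95, 91]]
```

View pics/b_top_jig.png

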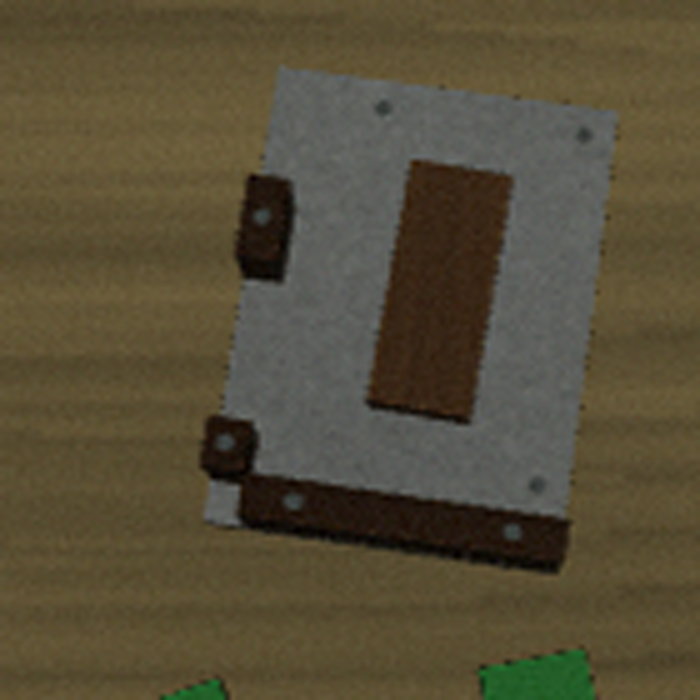

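View pics/b_scene_jig.png

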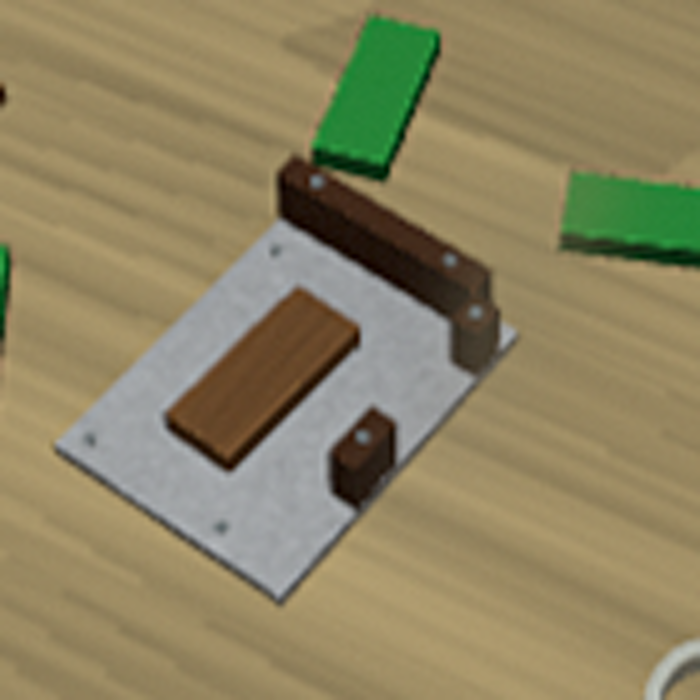

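View pics/bb_up.png

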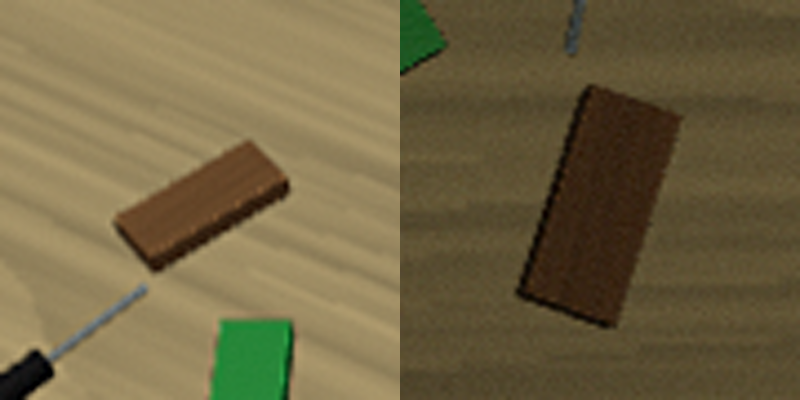

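```bash
cat > fit.py <<'E'
from h import *
from scipy.optimize import least_squares
P={n:eyes.snapshot(n) for n in("scene","top")}
def px(o,f,l): return [(((a+.5)/f-.5)+o[0],((b+.5)/f-.5)+o[1]) for a,b in l]
def fit(obs,x0,zt):
    def res(x,full=False):
        c,s=np.cos(x[2]),np.sin(x[2]);out=[]
        for n,uv,loc in obs:
            loc=np.array(loc,float);X=np.c_[x[0]+c*loc[:,0]-s*loc[:,1],x[1]+s*loc[:,0]+c*loc[:,1],np.full(len(loc),zt)]
            out.append(proj(P[n],X)-uv)
        return np.concatenate(out).ravel()
    s=least_squares(res,x0,loss='soft_l1');r_=res(s.x).reshape(-1,2)
    return s.x,r_.round(1).tolist()
L=[(.06,.025),(.06,-.025),(-.06,-.025),(-.06,.025)]
T=("top",px((181,114),5,[(412,160),(513,176),(472,413),(371,400)]),L)
S=("scene",px((192,135),5,[(231,460),(165,415),(300,289),(360,330)]),L)
for o in([T],[S],[T,S]): print("low",fit(o,[.595,-.012,-.1],.032))
UT=("top",px((356,157),40/9,[(193,85),(282,117),(217,325),(127,292)]),L)
US=("scene",px((128,112),40/9,[(155,262),(115,220),(248,140),(290,180)]),L)
for o in([UT],[US],[UT,US]): print("up",fit(o,[.519,-.325,-.2],.02))
JT=("top",px((181,114),5,[(282,67),(618,112),(205,520)]),[(.21,.02),(.21,-.15),(-.02,.02)])
JS=("scene",px((192,135),5,[(282,598),(57,448),(518,335)]),[(.21,.02),(.21,-.15),(-.02,.02)])
for o in([JT],[JS],[JT,JS]): print("jig",fit(o,[.5,.08,-.1],.012))
E
python3 fit.py
```

```text
low (array([ 0.59227681, -0.01237498, -0.16993634]), [[-0.2, -0.4], [0.2, -0.4], [0.4, 0.9], [-0.4, 0.1]])
low (array([ 0.59782991, -0.00974554, -0.18279368]), [[-0.3, 0.3], [-0.0, 0.2], [-0.2, -0.4], [0.6, -0.1]])
low (array([ 0.59406151, -0.01182164, -0.1720271 ]), [[-0.4, -1.2], [0.0, -1.1], [0.1, 0.2], [-0.7, -0.7], [-0.0, -0.9], [0.1, -0.9], [-0.4, -1.6], [0.5, -1.5]])
up (array([ 0.51703444, -0.32288338, -0.36349699]), [[-0.1, -0.3], [0.3, -0.3], [0.1, 0.4], [-0.4, 0.2]])
up (array([ 0.52323979, -0.32062701, -0.34570308]), [[-0.4, 0.1], [-0.2, 0.5], [0.5, -0.1], [0.1, -0.6]])
up (array([ 0.51850142, -0.32282722, -0.35644465]), [[-0.3, -0.9], [0.1, -1.1], [0.3, -0.2], [-0.3, -0.3], [-0.2, -1.3], [0.1, -0.9], [1.0, -1.2], [0.4, -1.6]])
jig (array([ 0.49946027,  0.07842799, -0.14924306]), [[-0.4, -0.3], [0.7, -0.1], [-0.2, 0.4]])
jig (array([ 0.50506103,  0.08008982, -0.14492181]), [[0.1, 0.5], [-0.5, -0.2], [0.4, -0.4]])
jig (array([ 0.50118726,  0.07859117, -0.14654078]), [[-0.7, -1.0], [0.4, -1.0], [-0.2, -0.3], [0.2, -0.9], [-0.2, -1.5], [0.5, -1.5]])
```

Run:
```python
from h import *
print(plan([.45,.2,.2],69.7),plan([.52,-.322,.2],69.7))
```

```text
[  31.3 -214.   334.9   -2.9    0.    -0. ] [  31.3 -666.2  604.8   -2.9    0.    -0. ]
```

```bash
python3 -m inch '[0,-27,41,0,0,0,100, 10,-54,83,0,0,0,100, 20,-80,125,0,0,0,100, 31,-107,167,0,0,0,100, 31,-134,209,-3,0,0,100]' 30; python3 -m inch '[0,-20,45,0,0,0,100, 0,-50,85,0,0,0,100, 0,-80,125,0,0,0,100, 0,-120,155,0,0,0,100, 0,-160,185,0,0,0,100]'; python3 -c "
from h import *
print(readout.sense()['q']);print(plan([.52,-.322,.2],69.7))"
```

```text
t: 1.1
position: [0.3645, 0.3231, 0.1992]
ee_rot: [[-0.001, 0.344, 0.939], [-0.001, 0.939, -0.344], [-1.0, -0.001, -0.001]]
contact_force: [1.0, -0.4, 0.4]
grip_width: 0.0852
t: 1.6
position: [0.4837, 0.109, 0.2004]
ee_rot: [[0.001, 0.345, 0.939], [0.0, 0.939, -0.345], [-1.0, 0.0, 0.001]]
contact_force: [1.1, 0.2, -0.4]
grip_width: 0.0854
[ 5.95625156e-02  1.72023718e-01 -2.14581041e-01  1.18349066e+00
  1.66400157e-04  4.11955026e-01]
[ 4.000e-01 -3.920e+02  1.829e+02  1.000e-01  0.000e+00 -0.000e+00]
```

```bash
python3 -m inch '[0,-40,25,0,0,0,100, 0,-80,45,0,0,0,100, 0,-120,65,0,0,0,100, 0,-160,85,0,0,0,100, 0,-200,105,0,0,0,100]'; python3 -m inch '[0,-45,20,0,0,0,100, 0,-90,40,0,0,0,100, 0,-135,55,0,0,0,100, 0,-180,70,0,0,0,100, 0,-180,70,0,0,0,100]'; python3 -c "
from h import *
print(readout.sense()['q']);print(plan([.52,-.322,.08],69.7))
for n in('top','scene'):
  p=eyes.snapshot(n);u,v=proj(p,[.52,-.32,.05])[0].astype(int);save(p,'c_%s.png'%n,u-70,v-70,u+70,v+70,4)"
```

```text
t: 2.1
position: [0.5124, -0.1149, 0.2006]
ee_rot: [[0.001, 0.345, 0.938], [-0.0, 0.938, -0.345], [-1.0, 0.0, 0.001]]
contact_force: [1.0, 0.5, 0.4]
grip_width: 0.0853
t: 2.6
position: [0.5156, -0.3121, 0.1997]
ee_rot: [[0.001, 0.351, 0.936], [-0.002, 0.936, -0.351], [-1.0, -0.002, 0.001]]
contact_force: [0.1, -0.3, -0.5]
grip_width: 0.0856
[-0.6767331   0.37562745  0.05773879  1.25100673 -0.00135219 -0.31785924]
[ 1.197e+02 -7.500e+00  7.400e+00 -3.000e-01  1.000e-01  1.000e-01]
```

```bash
python3 -m inch '[40,-8,7,0,0,0,100, 80,-8,7,0,0,0,100, 120,-8,7,0,0,0,100, 140,-8,7,0,0,0,100, 140,-8,7,0,0,0,100]'; python3 -c "
from h import *
print(plan([.52,-.322,.004],69.7))
I=[]
for n in('top','scene'):
  p=eyes.snapshot(n);u,v=proj(p,[.52,-.32,.05])[0].astype(int);save(p,'t.png',u-50,v-50,u+50,v+50,4);I.append(cv2.imread('pics/t.png'))
cv2.imwrite('pics/c2.png',np.hstack(I))"
```

```text
t: 3.2
position: [0.5176, -0.3123, 0.0569]
ee_rot: [[-0.006, 0.343, 0.939], [0.005, 0.939, -0.343], [-1.0, 0.003, -0.007]]
contact_force: [-0.1, 0.8, -0.2]
grip_width: 0.0854
[52.8 -8.5  5.9  0.2 -0.4 -0.2]
```

View pics/c2.png

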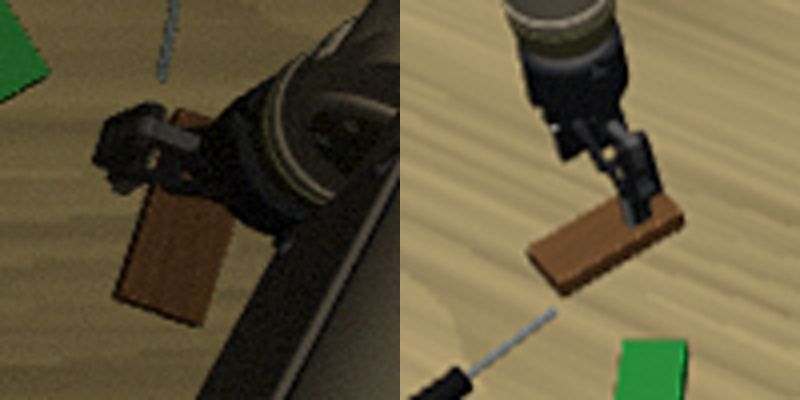

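```bash
python3 -m inch '[0,-8,6,0,0,0,100, 0,-8,6,0,0,0,100,0,-8,6,0,0,0,100]'; python3 -c "
from h import *
for i in range(4): print(plan([.52,-.322,.004],69.7));eyes.snapshot('top')"
```

```text
t: 3.6
position: [0.5236, -0.3266, 0.0618]
ee_rot: [[0.002, 0.346, 0.938], [-0.002, 0.938, -0.346], [-1.0, -0.001, 0.003]]
contact_force: [-0.6, -0.3, 0.3]
grip_width: 0.0856
[57.8  3.1 -5.2  0.1  0.2  0. ]
[57.4  2.9 -4.6  0.1  0.1  0. ]
[57.1  2.7 -4.2  0.1  0.1  0. ]
[56.8  2.6 -3.9  0.1  0.   0. ]
```

```bash
python3 -m inch '[30,2,-3,0,0,0,100, 35,2,-3,0,0,0,100,35,2,-3,0,0,0,100,35,2,-3,0,0,0,100,35,2,-3,0,0,0,100]'; python3 -c "
from h import *
print(plan([.52,-.322,.004],69.7))
I=[]
for n in('top','scene'):
  p=eyes.snapshot(n);u,v=proj(p,[.52,-.32,.05])[0].astype(int);save(p,'t.png',u-50,v-50,u+50,v+50,4);I.append(cv2.imread('pics/t.png'))
cv2.imwrite('pics/c3.png',np.hstack(I))
print(plan([.52,-.322,.004],69.7))
"
```

```text
t: 4.3
position: [0.5213, -0.3232, 0.0264]
ee_rot: [[0.001, 0.345, 0.939], [-0.001, 0.939, -0.345], [-1.0, -0.0, 0.002]]
contact_force: [0.2, 0.0, -1.0]
grip_width: 0.0851
[22.4  0.7 -1.7  0.1  0.1  0. ]
[22.3  0.7 -1.6  0.1  0.1  0. ]
```

View pics/c3.png

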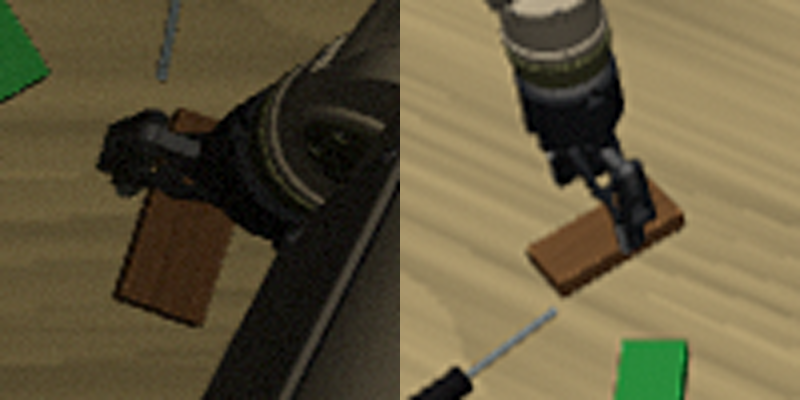

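```bash
python3 -m inch '[12,1,-2,0,0,0,100, 20,1,-2,0,0,0,100,22,1,-2,0,0,0,100,22,1,-2,0,0,0,100]'; python3 -c "
from h import *
print(plan([.52,-.322,.004],69.7))"
```

```text
t: 4.8
position: [0.5184, -0.3205, 0.0023]
ee_rot: [[-0.001, 0.345, 0.939], [0.001, 0.939, -0.345], [-1.0, 0.001, -0.002]]
contact_force: [0.0, 1.1, -0.5]
grip_width: 0.0856
[-1.7 -0.9  2.1  0.1 -0.1 -0. ]
```

```bash
python3 -m inch '[-2,0,0,0,0,0,50, -2,0,0,0,0,0,30, -2,0,0,0,0,0,30, -2,0,0,0,0,0,30, -2,0,0,0,0,0,30]' 40; python3 -m inch '[-2,0,0,0,0,0,30, -2,0,0,0,0,0,30]'; python3 -c "
from h import *
print(readout.sense()['contact_force'],plan([.52,-.322,.004],69.7))"
```

```text
t: 5.3
position: [0.5196, -0.3215, 0.0061]
ee_rot: [[0.001, 0.345, 0.939], [-0.001, 0.939, -0.345], [-1.0, -0.0, 0.002]]
contact_force: [-0.5, -0.5, 4.5]
grip_width: 0.0492
t: 5.5
position: [0.5187, -0.3207, 0.0071]
ee_rot: [[-0.001, 0.345, 0.939], [0.001, 0.939, -0.345], [-1.0, 0.0, -0.001]]
contact_force: [-0.5, -0.1, -0.9]
grip_width: 0.0489
[-0.48194483 -0.1152463  -0.94274829] [ 3.1 -0.8  1.6  0.1 -0.  -0. ]
```

```bash
python3 -m inch '[-30,0,0,0,0,0,30, -60,0,0,0,0,0,30, -85,0,0,0,0,0,30, -90,0,0,0,0,0,30, -90,0,0,0,0,0,30]'; python3 -c "
from h import *
print(readout.sense()['contact_force'],plan([.595,-.011,.1],79.9))
I=[]
for n in('top','scene'):
  p=eyes.snapshot(n);u,v=proj(p,[.52,-.32,.08])[0].astype(int);save(p,'t.png',u-50,v-50,u+50,v+50,4);I.append(cv2.imread('pics/t.png'))
cv2.imwrite('pics/c4.png',np.hstack(I))"
```

```text
t: 6.0
position: [0.5194, -0.3213, 0.0976]
ee_rot: [[0.001, 0.345, 0.939], [-0.001, 0.939, -0.345], [-1.0, -0.0, 0.001]]
contact_force: [-0.4, 0.2, -1.4]
grip_width: 0.0488
[-0.40179258  0.173053   -1.40015847] [-2.500e+00  3.173e+02 -3.610e+01 -1.010e+01  1.000e-01  0.000e+00]
```

View pics/c4.png

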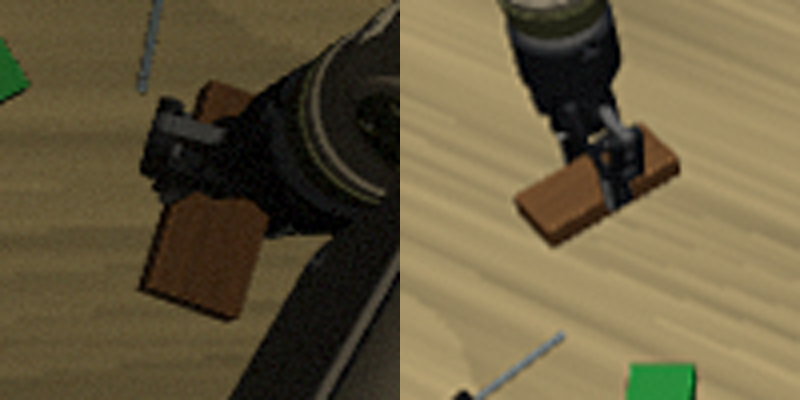

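```bash
python3 -m inch '[0,40,-5,0,0,0,30, 0,85,-10,-2,0,0,30, 0,130,-15,-4,0,0,30, 0,175,-20,-6,0,0,30, 0,220,-25,-8,0,0,30]'; python3 -m inch '[0,48,-12,-2,0,0,30, 0,80,-20,-2,0,0,30, 0,95,-26,-2,0,0,30, 0,98,-27,-2,0,0,30, 0,98,-27,-2,0,0,30]';  python3 -m inch '[0,0,0,0,0,0,30,0,0,0,0,0,0,30]';python3 -c "
from h import *
print(readout.sense()['contact_force'],plan([.595,-.011,.1],79.9))
I=[]
for n in('top','scene'):
  p=eyes.snapshot(n);u,v=proj(p,[.585,-.01,.05])[0].astype(int);save(p,'t.png',u-50,v-50,u+50,v+50,4);I.append(cv2.imread('pics/t.png'));print(n,u,v)
cv2.imwrite('pics/c5.png',np.hstack(I));print(plan([.595,-.011,.1],79.9))"
```

```text
t: 6.6
position: [0.5703, -0.1038, 0.0951]
ee_rot: [[-0.003, 0.21, 0.978], [0.001, 0.978, -0.21], [-1.0, 0.001, -0.003]]
contact_force: [0.4, 0.5, -1.3]
grip_width: 0.049
t: 7.1
position: [0.5653, -0.0047, 0.0965]
ee_rot: [[-0.001, 0.177, 0.984], [-0.0, 0.984, -0.177], [-1.0, -0.0, -0.001]]
contact_force: [0.5, -1.1, -1.5]
grip_width: 0.0488
t: 7.3
position: [0.566, -0.006, 0.0972]
ee_rot: [[0.0, 0.179, 0.984], [-0.0, 0.984, -0.179], [-1.0, -0.0, 0.0]]
contact_force: [0.0, -0.5, -0.5]
grip_width: 0.049
[ 0.00720826 -0.4789043  -0.51307646] [-2.8  0.3 29.4 -0.2  0.   0. ]
top 268 172
scene 246 202
[-2.7  0.  29.5 -0.2  0.   0. ]
```

View pics/c5.png

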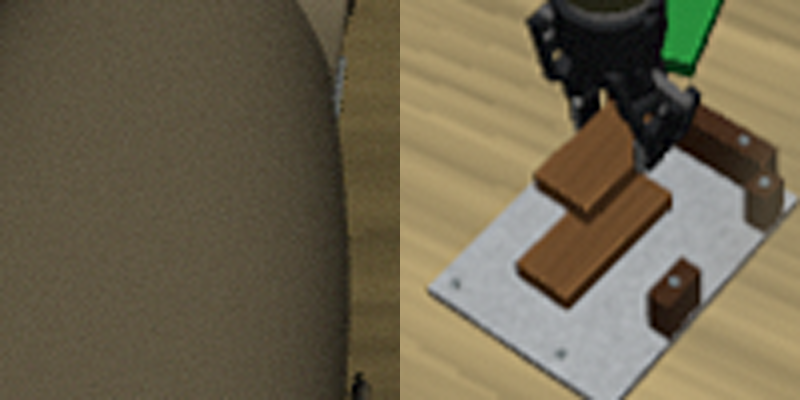

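```bash
python3 -m inch '[10,0,20,0,0,0,30, 20,0,30,0,0,0,30, 25,0,30,0,0,0,30, 25,0,30,0,0,0,30, 25,0,30,0,0,0,30]';  python3 -c "
from h import *
for i in range(3):
  p=eyes.snapshot('scene')
u,v=proj(p,[.6,-.01,.04])[0].astype(int);save(p,'c6.png',u-45,v-45,u+45,v+45,8);print(u,v)
s=readout.sense();print(s['position'],s['contact_force'],plan([.595,-.011,.1],79.9))"
```

```text
t: 7.9
position: [0.5944, -0.0096, 0.072]
ee_rot: [[-0.002, 0.177, 0.984], [0.0, 0.984, -0.177], [-1.0, 0.0, -0.002]]
contact_force: [0.2, 0.0, -1.3]
grip_width: 0.049
244 207
[ 0.59512739 -0.00960079  0.07276945] [-0.59725433 -0.48260159 -1.00436319] [-27.2  -1.4   0.1  -0.1   0.   -0. ]
```

View pics/c6.png

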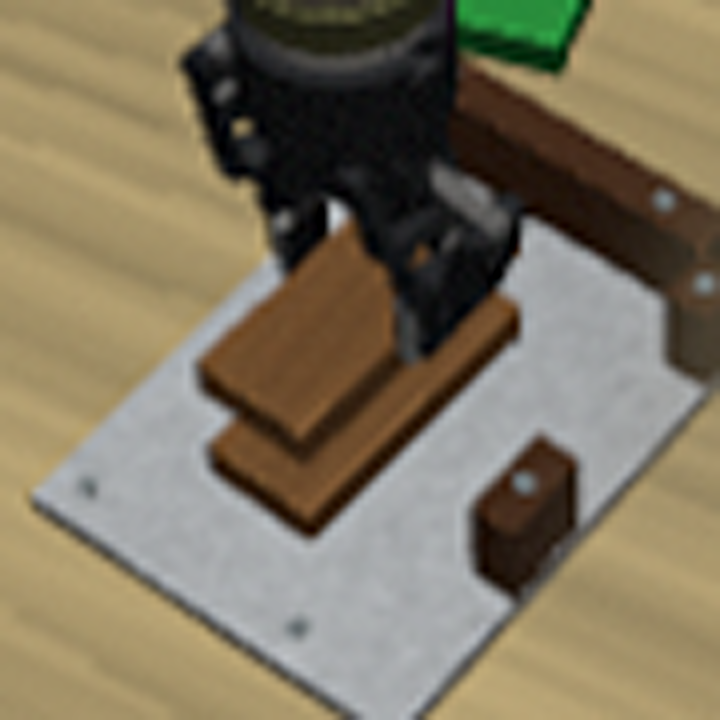

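```bash
python3 -c "
from h import *
p=eyes.snapshot('scene')
f=lambda l:[((a+.5)/8-.5+199,(b+.5)/8-.5+162) for a,b in l]
A=rays(p,f([(200,365),(303,440)]),.0858);B=rays(p,f([(212,453),(311,524)]),.032)
print(A.round(4),B.round(4),(A-B).round(4)*1000)
s=readout.sense();print(s['position'])
"
```

```text
[[ 0.652  -0.0438  0.0858]
 [ 0.6619  0.0043  0.0858]] [[ 0.6529 -0.0431  0.032 ]
 [ 0.6619  0.004   0.032 ]] [[-0.9 -0.7 53.8]
 [-0.   0.3 53.8]]
[ 0.59526222 -0.0096313   0.07283865]
```

```bash
python3 -m inch '[15,0,0,0,0,0,30, 28,0,0,0,0,0,30, 32,0,0,0,0,0,30, 32,0,0,0,0,0,30, 32,0,0,0,0,0,30]';  python3 -c "
from h import *
eyes.snapshot('scene')
p=eyes.snapshot('scene')
u,v=proj(p,[.6,-.01,.04])[0].astype(int);save(p,'c7.png',u-45,v-45,u+45,v+45,8);print(u,v)
s=readout.sense();print(s['position'],s['contact_force'],plan([.595,-.011,.039],79.9))"
```

```text
t: 8.6
position: [0.5954, -0.0097, 0.0405]
ee_rot: [[0.0, 0.177, 0.984], [0.0, 0.984, -0.177], [-1.0, 0.0, 0.0]]
contact_force: [0.4, -0.7, -0.8]
grip_width: 0.0489
244 207
[ 0.59582658 -0.00979552  0.04088786] [ 1.07779242 -0.90649712 -1.31053241] [ 1.9 -1.3 -0.6 -0.1  0.1 -0. ]
```

View pics/c7.png

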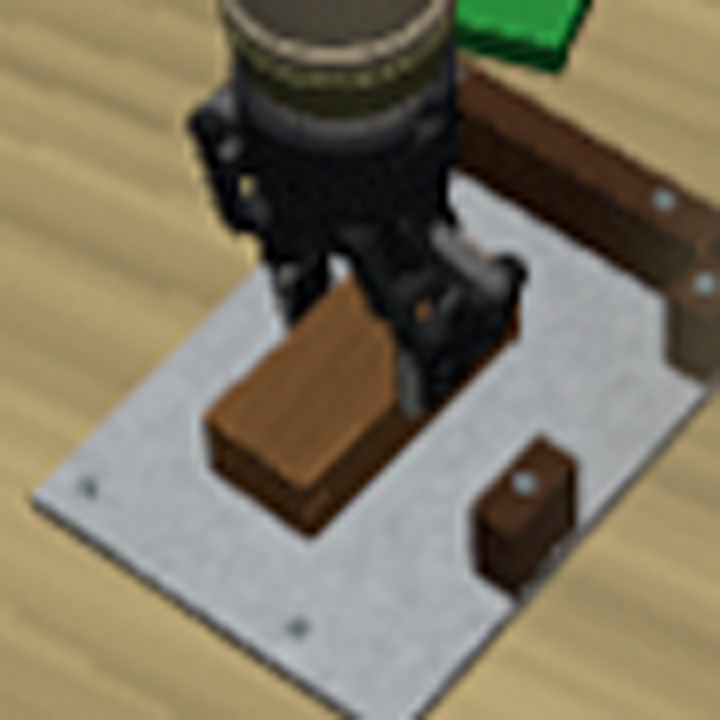

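```bash
python3 -m inch '[1.5,0,0,0,0,0,30, 2,0,0,0,0,0,30, 2,0,0,0,0,0,30, 2,0,0,0,0,0,90, 2,0,0,0,0,0,90]';  python3 -m inch '[0,0,0,0,0,0,90, 0,0,0,0,0,0,90, 10,0,0,0,0,0,90, 20,0,0,0,0,0,90, 23,0,0,0,0,0,90]'; python3 -m inch '[0,0,0,0,0,0,90, 0,0,0,0,0,0,90]'; python3 -c "
from h import *
p=eyes.snapshot('scene')
u,v=proj(p,[.6,-.01,.04])[0].astype(int);save(p,'c8.png',u-45,v-45,u+45,v+45,8);print(u,v)
s=readout.sense();print(s['position'],s['contact_force'],plan([.595,-.011,.016],79.9))"
```

```text
t: 9.2
position: [0.5956, -0.0098, 0.0386]
ee_rot: [[0.001, 0.177, 0.984], [0.0, 0.984, -0.177], [-1.0, 0.0, 0.001]]
contact_force: [-0.7, 0.4, 0.2]
grip_width: 0.0755
t: 9.7
position: [0.594, -0.0096, 0.0133]
ee_rot: [[-0.003, 0.177, 0.984], [0.001, 0.984, -0.177], [-1.0, 0.0, -0.003]]
contact_force: [-1.0, -0.4, 0.2]
grip_width: 0.0767
t: 9.9
position: [0.5952, -0.0097, 0.015]
ee_rot: [[-0.001, 0.177, 0.984], [0.0, 0.984, -0.177], [-1.0, 0.0, -0.001]]
contact_force: [-0.1, 0.4, 0.9]
grip_width: 0.0773
244 207
[ 0.59543666 -0.00974491  0.01533418] [ 0.01644113  0.46083864 -0.33031628] [-0.7 -1.3 -0.2 -0.1  0.  -0. ]
```

View pics/c8.png

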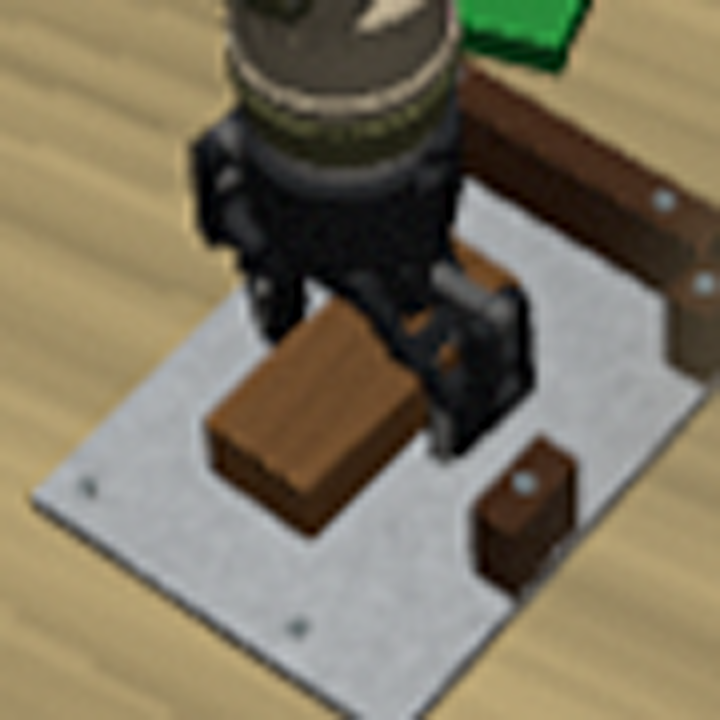

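```bash
python3 -m inch '[-1,0,0,0,0,0,60, -1,0,0,0,0,0,30, -1,0,0,0,0,0,30, -1,0,0,0,0,0,30, -1,0,0,0,0,0,30]' 40; python3 -m inch '[0,0,0,0,0,0,30, 0,0,0,0,0,0,30]'; python3 -c "
from h import *
p=eyes.snapshot('scene')
u,v=proj(p,[.6,-.01,.04])[0].astype(int);save(p,'c9.png',u-45,v-45,u+45,v+45,8);print(u,v)
j=np.array([.502,.079]);a=-.147;ex=np.array([np.cos(a),np.sin(a)]);ey=np.array([-ex[1],ex[0]])
t=j+.06*ex-.025*ey
s=readout.sense();print(s['position'],s['contact_force'],s['moment']);print(t,plan([*t,s['position'][2]],81.6))"
```

```text
t: 10.45
position: [0.5959, -0.0101, 0.0171]
ee_rot: [[0.001, 0.177, 0.984], [-0.001, 0.984, -0.177], [-1.0, -0.0, 0.001]]
contact_force: [-0.5, -1.9, 5.0]
grip_width: 0.0498
t: 10.65
position: [0.596, -0.0101, 0.0171]
ee_rot: [[0.001, 0.177, 0.984], [-0.001, 0.984, -0.177], [-1.0, -0.0, 0.002]]
contact_force: [-0.9, -2.2, 4.8]
grip_width: 0.0493
244 207
[ 0.59592939 -0.0100732   0.01708368] [-1.31983127 -2.87469284  5.31238963] [-0.26484949  0.10265655  0.04597381]
[0.55769112 0.04548136] [ -0.1  47.9 -47.5  -1.8   0.1   0. ]
```

View pics/c9.png

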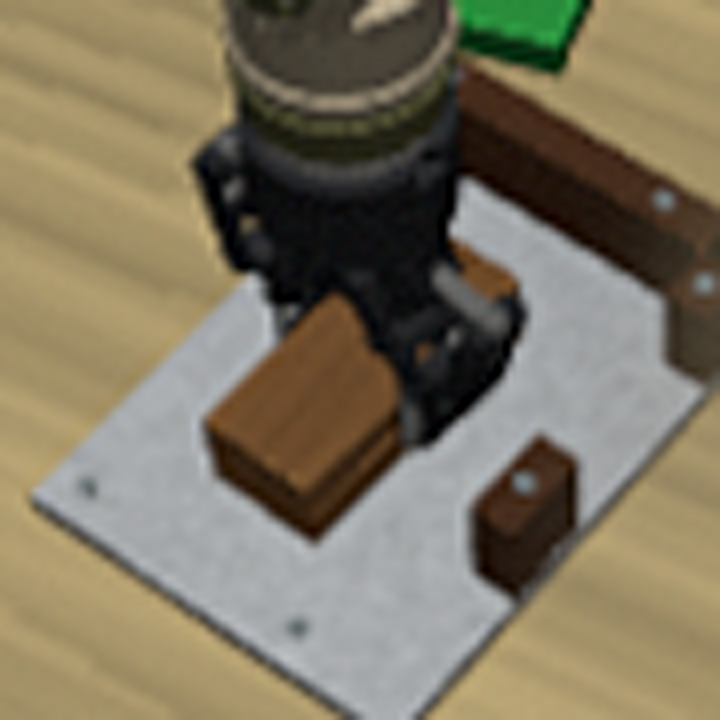

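```bash
python3 -m inch '[0,8,-8,0,0,0,30, 0,18,-18,0,0,0,30, 0,28,-28,-1,0,0,30, 0,36,-36,-1.8,0,0,30, 0,40,-40,-1.8,0,0,30]'; python3 -m inch '[0,0,0,0,0,0,30, 0,0,0,0,0,0,30, 0,0,0,0,0,0,30]'
cat > look.py <<'E'
from h import *
import sys
p=eyes.snapshot('scene')
u,v=proj(p,[.56,.02,.04])[0].astype(int);save(p,sys.argv[1],u-45,v-45,u+45,v+45,8);print(u,v)
j=np.array([.502,.079]);a=-.147;ex=np.array([np.cos(a),np.sin(a)]);ey=np.array([-ex[1],ex[0]])
t=j+.06*ex-.025*ey
s=readout.sense();F=s['contact_force'];print('t',s['t'],s['position'],'Fx,Fy jig',ex@F[:2],ey@F[:2],'Fz',F[2],'M',s['moment']);print('jig pos mm',np.array([ex,ey])@(np.array(s['position'])[:2]-j)*1000,plan([*t,s['position'][2]],81.6),'w',s['grip_width'])
E
python3 look.py d1.png
```

```text
t: 11.2
position: [0.563, 0.0379, 0.0171]
ee_rot: [[0.002, 0.144, 0.99], [-0.0, 0.99, -0.144], [-1.0, -0.0, 0.002]]
contact_force: [2.1, -3.5, 4.2]
grip_width: 0.0494
t: 11.5
position: [0.5625, 0.0385, 0.0171]
ee_rot: [[0.0, 0.144, 0.99], [0.002, 0.99, -0.144], [-1.0, 0.002, 0.0]]
contact_force: [0.0, 1.1, 9.0]
grip_width: 0.0496
259 202
t 11.55 [0.56252993 0.03850044 0.01708507] Fx,Fy jig 0.059828252271684784 0.47423170565456896 Fz 8.150699860486101 M [0.0609785  0.00027266 0.03626442]
jig pos mm [ 65.80912428 -31.19687777] [ 0.   6.2 -5.8  0.1  0.  -0.1] w 0.04947045286671246
```

View pics/d1.png

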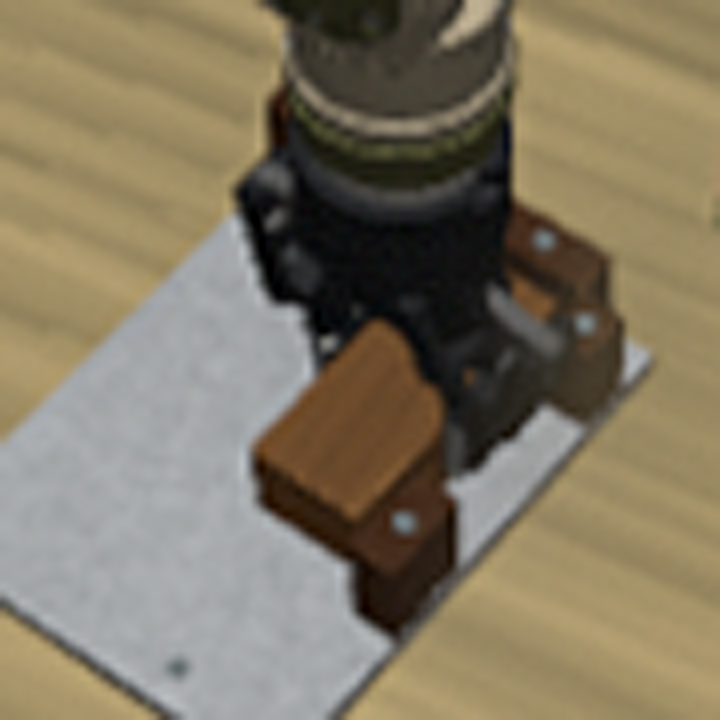

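```bash
python3 -m inch '[0,0,-2,0,0,0,30, 0,0,-4,0,0,0,30, 0,0,-4,0,0,0,30, 0,0,-4,0,0,0,30]'; python3 look.py d2.png;python3 -m inch '[0,0,-1,0,0,0,30, 0,0,-2,0,0,0,30, 0,0,-2,0,0,0,30, 0,0,-2,0,0,0,30]'; python3 look.py d2.png
```

```text
t: 11.95
position: [0.5598, 0.0384, 0.0171]
ee_rot: [[0.002, 0.145, 0.989], [0.001, 0.989, -0.145], [-1.0, 0.002, 0.002]]
contact_force: [3.4, 1.4, 7.0]
grip_width: 0.0496
259 202
t 12.0 [0.55974424 0.03840807 0.01707126] Fx,Fy jig 3.6814075785890976 2.212861725101421 Fz 6.07629355263084 M [ 0.10095778 -0.51733724  0.0915688 ]
jig pos mm [ 63.06701173 -31.69627333] [ 0.   6.7 -3.1  0.1  0.1 -0.1] w 0.04954961007818949
t: 12.4
position: [0.5581, 0.0383, 0.017]
ee_rot: [[0.003, 0.145, 0.989], [0.001, 0.989, -0.145], [-1.0, 0.001, 0.002]]
contact_force: [4.5, 0.3, 5.4]
grip_width: 0.0497
259 202
t 12.45 [0.55806023 0.0383324  0.01704821] Fx,Fy jig 4.070516064589242 0.2109449725431174 Fz 6.0573662240407415 M [-0.0672266  -0.64535848  0.05784582]
jig pos mm [ 61.41224735 -32.01779497] [ 0.   7.  -1.4  0.1  0.1 -0.1] w 0.048946833450694484
```

```bash
python3 -m inch '[0,0,-1,0,0,0,30, 0,0,-2,0,0,0,30, 0,0,-2,0,0,0,30, 0,0,-2,0,0,0,30]'; python3 look.py d3.png;python3 -m inch '[0,0,-1,0,0,0,30, 0,0,-2,0,0,0,30, 0,0,-2,0,0,0,30, 0,0,-2,0,0,0,30]'; python3 look.py d3.png
```

```text
t: 12.85
position: [0.557, 0.0383, 0.0171]
ee_rot: [[0.004, 0.146, 0.989], [0.0, 0.989, -0.146], [-1.0, 0.001, 0.004]]
contact_force: [6.1, -1.3, 3.9]
grip_width: 0.0495
259 202
t 12.9 [0.55706573 0.03835431 0.01707501] Fx,Fy jig 6.586721955551345 0.5279025131300099 Fz 4.038529238310573 M [-0.14712384 -1.07625709  0.02680938]
jig pos mm [ 60.4252673  -32.14178077] [ 0.   7.1 -0.4  0.   0.2 -0.1] w 0.04975092185836337
t: 13.3
position: [0.5563, 0.0385, 0.0172]
ee_rot: [[0.006, 0.146, 0.989], [0.0, 0.989, -0.146], [-1.0, 0.001, 0.006]]
contact_force: [9.8, -0.5, 1.1]
grip_width: 0.0492
259 202
t 13.35 [0.55631702 0.03848207 0.01714813] Fx,Fy jig 9.059127003360913 -0.3883507175810377 Fz 1.0618148990687768 M [-0.16337335 -1.52354008  0.06998631]
jig pos mm [ 59.66591326 -32.12506706] [ 0.   7.1  0.3  0.   0.4 -0.1] w 0.04929082604299922
```

View pics/d3.png

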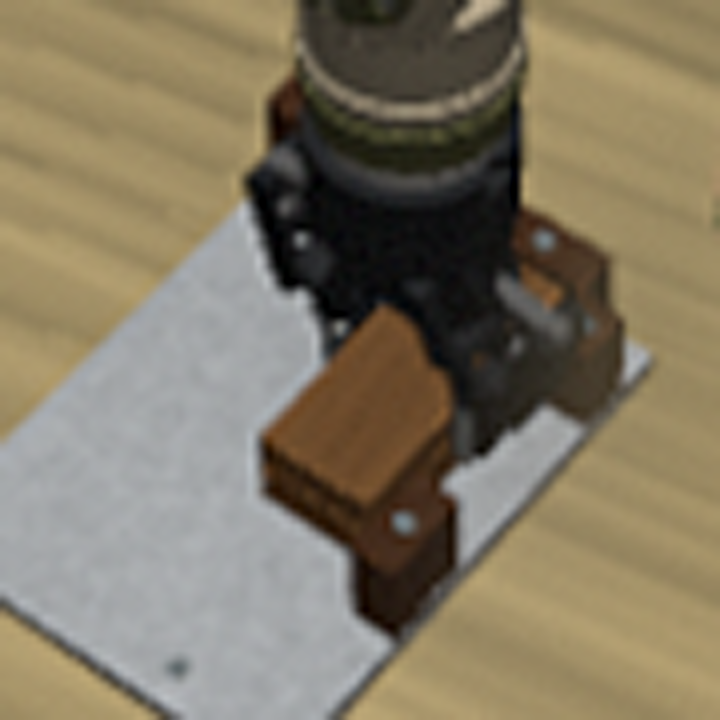

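```bash
python3 -m inch '[0,2,0,0,0,0,30, 0,4,0,0,0,0,30, 0,5,0,0,0,0,30, 0,5,0,0,0,0,30]'; python3 look.py d4.png;python3 -m inch '[0,1,0,0,0,0,30, 0,2,0,0,0,0,30, 0,2,0,0,0,0,30, 0,2,0,0,0,0,30]'; python3 look.py d4.png;python3 -m inch '[0,1,0,0,0,0,30, 0,2,0,0,0,0,30, 0,2,0,0,0,0,30, 0,2,0,0,0,0,30]'; python3 look.py d4.png
```

```text
t: 13.75
position: [0.5568, 0.0422, 0.0171]
ee_rot: [[0.006, 0.146, 0.989], [-0.002, 0.989, -0.146], [-1.0, -0.002, 0.006]]
contact_force: [7.7, -4.7, 0.6]
grip_width: 0.0493
259 202
t 13.8 [0.55682018 0.04221336 0.01712798] Fx,Fy jig 10.066378933156535 -3.154103543639307 Fz 0.5459275596249766 M [-0.99143076 -1.42199067  0.29991278]
jig pos mm [ 59.61712394 -28.36031511] [-0.   3.4  0.4  0.   0.3  0.1] w 0.04937805622101342
t: 14.2
position: [0.5571, 0.0441, 0.0172]
ee_rot: [[0.006, 0.146, 0.989], [-0.002, 0.989, -0.146], [-1.0, -0.002, 0.006]]
contact_force: [9.2, -5.1, 0.6]
grip_width: 0.05
259 202
t 14.25 [0.55709086 0.04410607 0.01711398] Fx,Fy jig 8.765527389560457 -4.285556006533887 Fz 1.7757404651315727 M [-0.98455198 -1.38815038  0.31002748]
jig pos mm [ 59.60765812 -26.4483717 ] [0.  1.4 0.4 0.  0.3 0.1] w 0.04949754565508767
t: 14.65
position: [0.5573, 0.0456, 0.0171]
ee_rot: [[0.006, 0.146, 0.989], [-0.003, 0.989, -0.146], [-1.0, -0.002, 0.006]]
contact_force: [8.7, -7.7, 1.7]
grip_width: 0.0494
259 202
t 14.7 [0.55733111 0.04560996 0.0171247 ] Fx,Fy jig 9.510335260055315 -6.7976543089131685 Fz 0.6048929829641718 M [-1.27600646 -1.35273099  0.38022732]
jig pos mm [ 59.62504285 -24.92551594] [ 0.  -0.1  0.4 -0.   0.3  0.1] w 0.04949136076616647
```

View pics/d4.png

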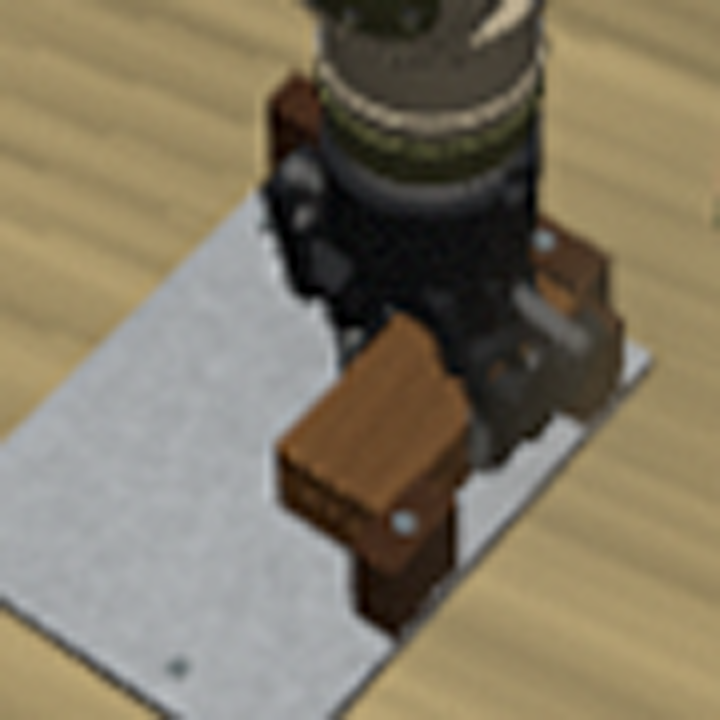

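```bash
for i in 1 2 3; do python3 -m inch '[0,1,0,0,0,0,30, 0,2,0,0,0,0,30, 0,2,0,0,0,0,30, 0,2,0,0,0,0,30]'>/dev/null; python3 look.py d5.png;done
```

```text
259 202
t 15.15 [0.55734167 0.0455668  0.01724119] Fx,Fy jig 8.901162947652885 -13.584842013266783 Fz 3.338599199277757 M [-2.5393799  -1.06809347  0.62083616]
jig pos mm [ 59.64180461 -24.96665819] [ 0.  -0.   0.4 -0.1  0.3  0.4] w 0.04962650471387954
259 202
t 15.6 [0.55729403 0.04552728 0.01729798] Fx,Fy jig 8.857149331670954 -21.014257655010084 Fz 4.791550559508607 M [-3.72836853 -0.9350959   0.86833543]
jig pos mm [ 59.60046352 -25.01273451] [ 0.   0.   0.4 -0.1  0.3  0.6] w 0.04929155166388824
259 202
t 16.05 [0.55733445 0.04545257 0.01736279] Fx,Fy jig 8.357673089744445 -28.27904479520272 Fz 5.273628967467404 M [-5.0052708  -0.68179631  0.92709323]
jig pos mm [ 59.65139064 -25.08071453] [ 0.   0.1  0.3 -0.2  0.3  0.8] w 0.04952343208981919
```

View pics/d5.png

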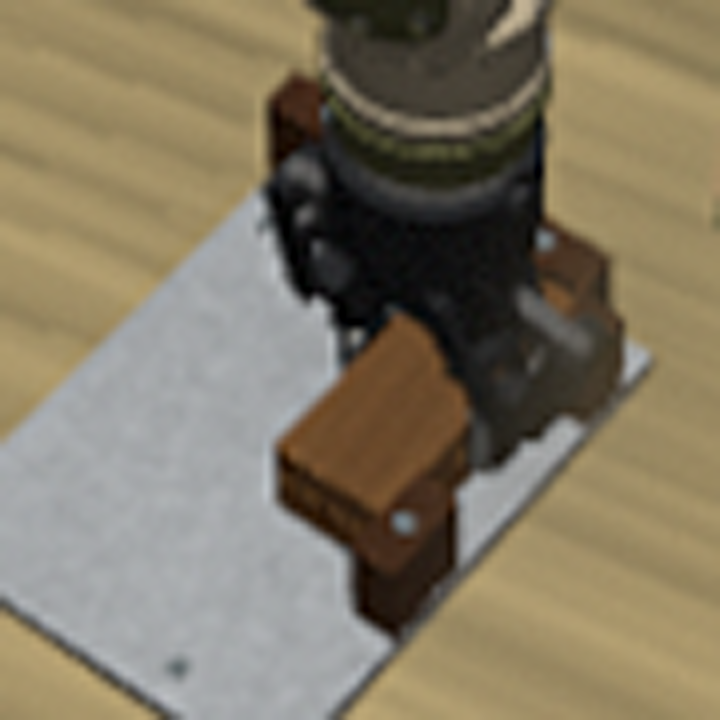

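```bash
python3 -m inch '[0,-2,0,0,0,0,30, 0,-4,0,0,0,0,30, 0,-4,0,0,0,0,30, 0,-4,0,0,0,0,30]' 20; python3 look.py e1.png; for i in 1 2 3 4; do python3 -m inch '[0,0,-1,0,0,0,30, 0,0,-3,0,0,0,30, 0,0,-3,0,0,0,30, 0,0,-3,0,0,0,30]'>/dev/null; python3 look.py e1.png;done
```

```text
t: 16.45
position: [0.5574, 0.0456, 0.0172]
ee_rot: [[0.005, 0.148, 0.989], [-0.007, 0.989, -0.148], [-1.0, -0.006, 0.006]]
contact_force: [6.7, -15.3, 3.0]
grip_width: 0.0493
259 202
t 16.5 [0.5574043  0.04558769 0.01718525] Fx,Fy jig 9.162621669887109 -13.680763107681997 Fz 2.643744015772284 M [-2.35370143 -1.16198372  0.44329124]
jig pos mm [ 59.70070539 -24.93682163] [ 0.  -0.1  0.3 -0.1  0.3  0.4] w 0.049780470982760665
259 202
t 16.95 [0.55751976 0.04553093 0.01758259] Fx,Fy jig 15.949228925800533 -13.256889192769943 Fz -3.3423546350282294 M [-2.72007087 -2.49313189  0.48184988]
jig pos mm [ 59.82322509 -24.97606162] [ 0.  -0.   0.2 -0.1  0.7  0.4] w 0.049730285264065484
259 202
t 17.4 [0.55767176 0.04551785 0.01817115] Fx,Fy jig 22.550925924235848 -13.527108698396532 Fz -6.907253154167907 M [-2.91134272 -3.81228885  0.45495646]
jig pos mm [ 59.97550585 -24.96673688] [ 0.  -0.   0.  -0.1  1.   0.4] w 0.04986492917261829
259 202
t 17.85 [0.5578035  0.04552388 0.01881829] Fx,Fy jig 28.509708602033776 -12.878508054716315 Fz -11.457073503412069 M [-3.08858328 -5.14696822  0.53043263]
jig pos mm [ 60.10494577 -24.94147925] [-0.  -0.1 -0.1 -0.1  1.3  0.3] w 0.04943382030062478
259 202
t 18.3 [0.55771793 0.04555984 0.01960797] Fx,Fy jig 34.390458069705716 -13.164499854050119 Fz -13.2094624708797 M [-3.2812222  -6.13976711  0.32116153]
jig pos mm [ 60.01502863 -24.91843842] [ 0.  -0.1 -0.  -0.2  1.6  0.3] w 0.0496795319630946
```

View pics/e1.png

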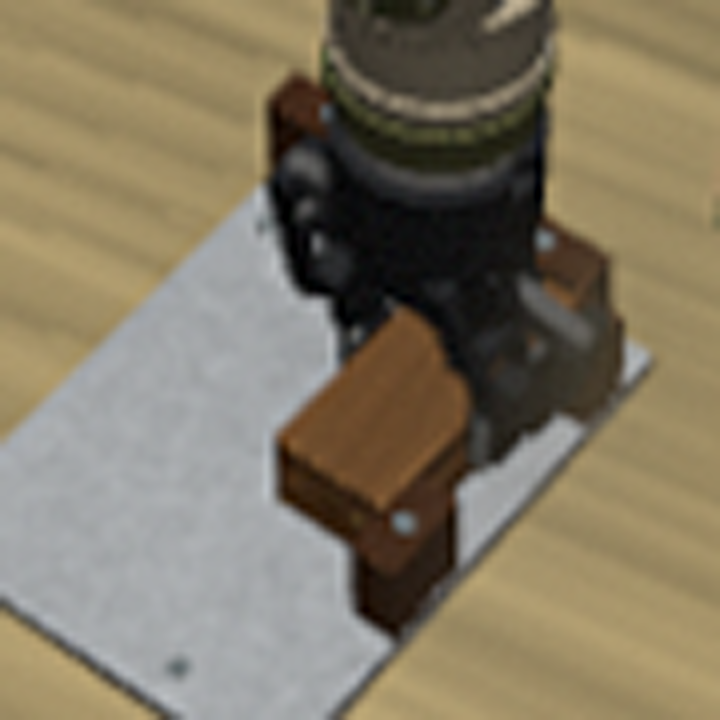

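The pile is home along y, but pushing hard in x tilts the tool. I'll back off, release, push both end faces squarely with the closed fingers, then grip again.

```bash
python3 -m inch '[0,-1,5,0,0,0,30, 0,-2,10,0,0,0,30, 0,-3,15,0,0,0,30, 0,-4,16,0,0,0,30, 0,-4,16,0,0,0,30]' 20; python3 look.py e2.png
```

```text
t: 18.8
position: [0.5573, 0.0456, 0.0171]
ee_rot: [[-0.001, 0.146, 0.989], [0.002, 0.989, -0.146], [-1.0, 0.002, -0.001]]
contact_force: [-1.5, 1.0, 11.5]
grip_width: 0.0493
259 202
t 18.85 [0.55726712 0.04559687 0.01710025] Fx,Fy jig -0.6199678718779695 1.8516164353252111 Fz 12.024722165790742 M [ 0.08982633  0.33091918 -0.25289182]
jig pos mm [ 59.56365906 -24.9478403 ] [-0.  -0.1  0.4  0.  -0.  -0.1] w 0.04933540035656565
```

View pics/e2.png

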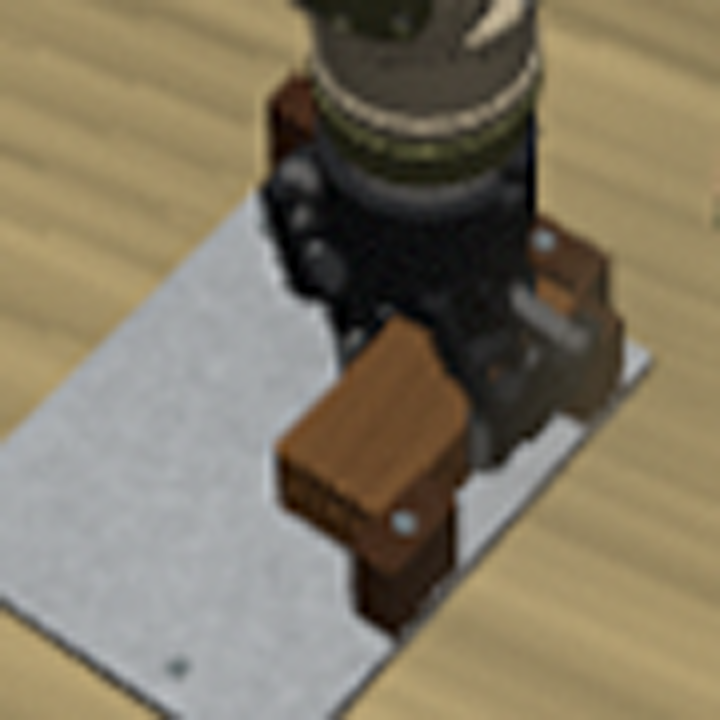

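Release, rise, and go to the far end of the pile.

```bash
python3 -m inch '[0,0,0,0,0,0,85, -1,0,0,0,0,0,85, -3,0,0,0,0,0,85, -3,0,0,0,0,0,85, -3,0,0,0,0,0,85]';python3 -m inch '[-15,0,0,0,0,0,85, -40,0,0,0,0,0,85, -70,0,0,0,0,0,50, -78,0,0,0,0,0,0, -78,0,0,0,0,0,0]' ; python3 -m inch '[0,-1,25,0,0,0,0, 0,-2,55,0,0,0,0, 0,-3,80,0,0,0,0, 0,-3,84,0,0,0,0, 0,-3,84,0,0,0,0]'; python3 look.py f1.png;python3 -c "
from h import *
j=np.array([.502,.079]);a=-.147;ex=np.array([np.cos(a),np.sin(a)]);ey=np.array([-ex[1],ex[0]])
t=j+.143*ex-.028*ey;print(plan([*t,.018],81.6),readout.sense()['grip_width'])"
```

```text
t: 19.35
position: [0.5578, 0.0446, 0.0191]
ee_rot: [[-0.001, 0.146, 0.989], [0.0, 0.989, -0.146], [-1.0, 0.0, -0.001]]
contact_force: [0.0, -0.5, -0.0]
grip_width: 0.0729
t: 19.85
position: [0.5593, 0.0444, 0.0987]
ee_rot: [[0.003, 0.146, 0.989], [-0.0, 0.989, -0.146], [-1.0, 0.0, 0.003]]
contact_force: [-0.6, -0.2, -0.3]
grip_width: 0.0295
t: 20.35
position: [0.6399, 0.0292, 0.0953]
ee_rot: [[-0.003, 0.146, 0.989], [0.0, 0.989, -0.146], [-1.0, -0.0, -0.003]]
contact_force: [-0.4, -0.1, 0.1]
grip_width: 0.0001
259 202
t 20.4 [0.63918336 0.02943609 0.09561413] Fx,Fy jig 0.18147326684921833 1.0992507497491282 Fz 0.15166823634703416 M [0.02511423 0.00330317 0.0212506 ]
jig pos mm [142.96351494 -28.93595111] [  0.3   4.  -83.    0.   -0.2   0. ] w 2.508981419010583e-05
[77.6  0.9  0.3  0.  -0.2  0. ] 2.508981419010583e-05
```

View pics/f1.png

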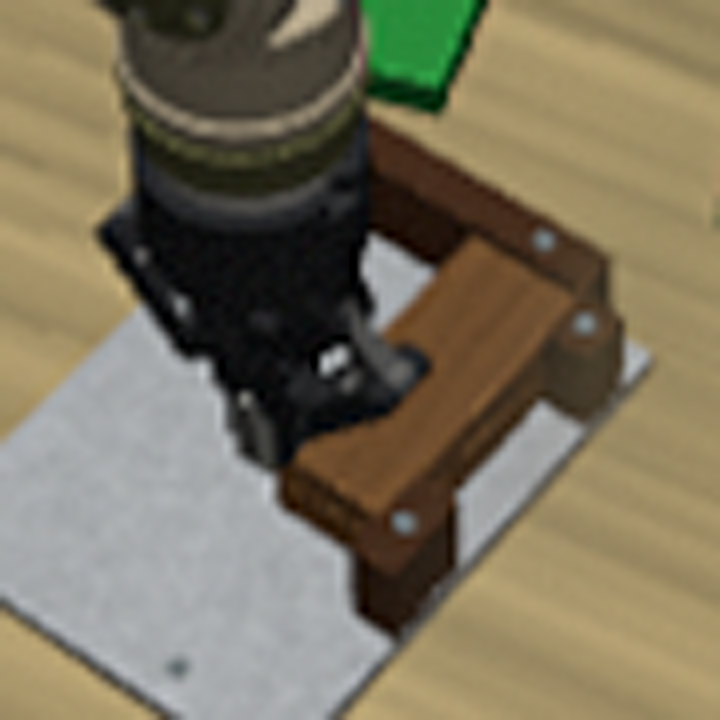

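```bash
python3 -m inch '[20,0,2,0,0,0,0, 50,0,2,0,0,0,0, 72,0,2,0,0,0,0, 77,0,2,0,0,0,0, 77,0,2,0,0,0,0]'; for i in 1 2 3; do python3 -m inch '[0,0,-2,0,0,0,0, 0,0,-4,0,0,0,0, 0,0,-5,0,0,0,0, 0,0,-5,0,0,0,0]' >/dev/null; python3 look.py f2.png; done
```

```text
t: 20.9
position: [0.6408, 0.0294, 0.0194]
ee_rot: [[-0.003, 0.146, 0.989], [0.0, 0.989, -0.146], [-1.0, -0.0, -0.003]]
contact_force: [-0.2, 0.0, -0.3]
grip_width: 0.0002
259 202
t 21.35 [0.63812723 0.02971945 0.02102987] Fx,Fy jig -0.11212370063606641 -0.08640452925466341 Fz 0.20889289528836805 M [-0.02547029  0.00635641  0.0125232 ]
jig pos mm [141.87726643 -28.81034325] [ -0.1   3.9 -81.9   0.    0.1  -0. ] w 0.00027137577756164796
259 202
t 21.8 [0.63273037 0.03046732 0.0202759 ] Fx,Fy jig 0.2929130672031179 -0.20172750534878495 Fz -0.8022585032082394 M [ 0.05351104 -0.01398338 -0.01650078]
jig pos mm [136.42907011 -28.8610255 ] [  0.    3.9 -76.4   0.   -0.   -0. ] w 0.00021629079690850954
259 202
t 22.25 [0.62783057 0.03121943 0.02034592] Fx,Fy jig -0.5707778905944622 0.29694827282368325 Fz 0.11281452671251205 M [-0.0085467   0.03311356  0.03542295]
jig pos mm [131.47195748 -28.83470427] [  0.    3.9 -71.5   0.   -0.   -0. ] w -4.833759995234715e-06
```

View pics/f2.png

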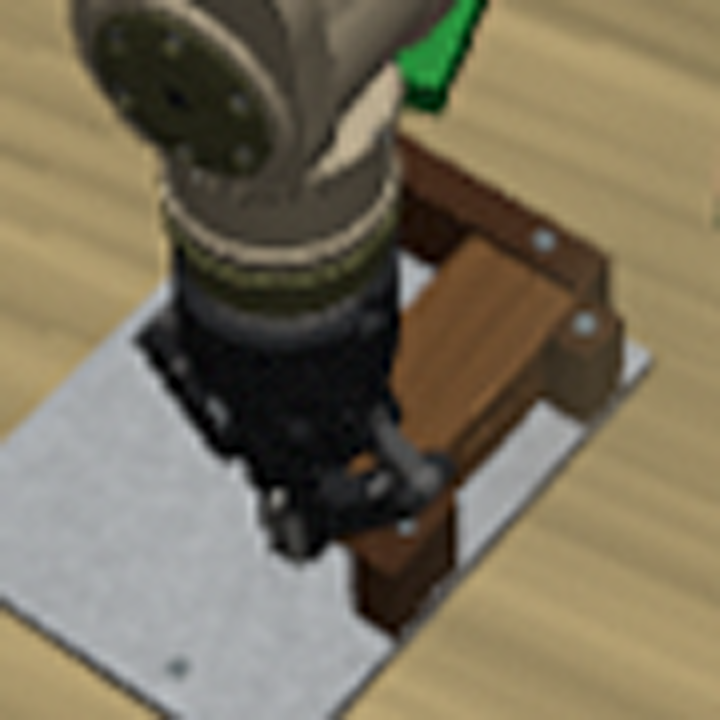

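```bash
for i in 1 2 3 4; do python3 -m inch '[0,0,-1,0,0,0,0, 0,0,-2,0,0,0,0, 0,0,-2,0,0,0,0]' >/dev/null; python3 look.py f3.png; done
```

```text
259 202
t 22.6 [0.62785832 0.03115703 0.02104538] Fx,Fy jig 5.065834787420997 0.43081178211544835 Fz -0.9424828635748652 M [-0.16771483 -0.99439955 -0.07288358]
jig pos mm [131.50854943 -28.89236986] [ -0.3   3.9 -71.5  -0.    0.2  -0. ] w -0.00012589491532486192
259 202
t 22.95 [0.62798201 0.03111557 0.02181116] Fx,Fy jig 8.983297251968652 0.4839802413934191 Fz -1.8447096854088432 M [-0.22629124 -1.61855495 -0.03316778]
jig pos mm [131.63697666 -28.91525981] [ -0.6   3.9 -71.6  -0.    0.4  -0. ] w 0.0001362169443083871
259 202
t 23.3 [0.62805582 0.03110378 0.02255435] Fx,Fy jig 12.166192316022826 -0.5182823173273186 Fz -0.4029473289681136 M [-0.36538042 -2.35524625  0.0136766 ]
jig pos mm [131.71171532 -28.91611655] [ -0.8   3.9 -71.7  -0.    0.7  -0. ] w 9.38384039502039e-05
259 202
t 23.65 [0.62815985 0.0310641  0.02333147] Fx,Fy jig 16.004648726432816 -0.48967435144067295 Fz -0.611249076492622 M [-0.48191765 -3.04665435  0.00984501]
jig pos mm [131.82043283 -28.9401264 ] [ -1.1   3.9 -71.8  -0.    0.9  -0. ] w 0.0002882806416067338
```

```bash
python3 -m inch '[0,0,8,0,0,0,0, 0,0,18,0,0,0,0, -20,0,22,0,0,0,0, -50,0,22,0,0,0,30, -80,0,22,0,0,0,85]';python3 -m inch '[0,1,-30,0,0,0,85, 0,2,-60,0,0,0,85, 0,4,-85,0,0,0,85, 0,4,-87,0,0,0,85, 0,4,-87,0,0,0,85]' ;python3 -m inch '[0,0,0,0,0,0,85,0,0,0,0,0,0,85]'; python3 look.py g1.png
```

```text
t: 24.15
position: [0.6404, 0.0293, 0.0998]
ee_rot: [[-0.004, 0.146, 0.989], [0.001, 0.989, -0.146], [-1.0, -0.0, -0.004]]
contact_force: [0.7, 0.7, 0.9]
grip_width: 0.0282
t: 24.65
position: [0.5556, 0.046, 0.1002]
ee_rot: [[-0.001, 0.146, 0.989], [0.0, 0.989, -0.146], [-1.0, -0.0, -0.001]]
contact_force: [1.0, -0.6, 0.3]
grip_width: 0.0725
t: 24.85
position: [0.5573, 0.0456, 0.1002]
ee_rot: [[0.0, 0.146, 0.989], [0.0, 0.989, -0.146], [-1.0, 0.0, 0.0]]
contact_force: [0.5, -0.5, 0.5]
grip_width: 0.073
259 202
t 24.9 [0.55715429 0.04554397 0.10012373] Fx,Fy jig -0.45337440516024863 -1.0890890587514725 Fz -0.42652828085616734 M [ 0.01475562  0.01748094 -0.02127693]
jig pos mm [ 59.45978737 -25.01669462] [ 0.   0.   0.5 -0.   0.  -0. ] w 0.07245129062137007
```

View pics/g1.png

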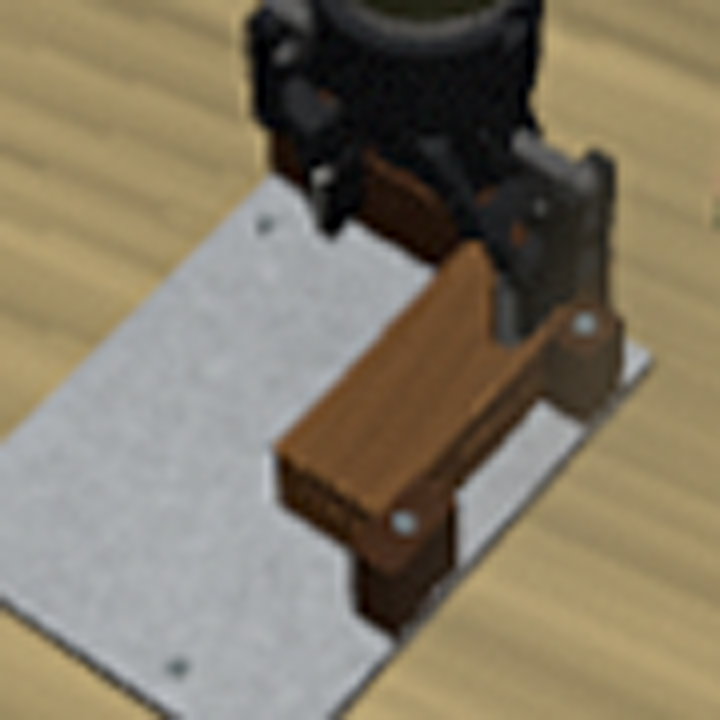

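```bash
python3 -m inch '[25,0,0,0,0,0,85, 55,0,0,0,0,0,85, 78,0,0,0,0,0,85, 82,0,0,0,0,0,85, 82,0,0,0,0,0,85]';python3 -m inch '[0,0,0,0,0,0,85,0,0,0,0,0,0,85, 0,0.3,0,0,0,0,30, 0,0.3,0,0,0,0,30, 0,0.3,0,0,0,0,30]' 30; python3 -m inch '[0,0,0,0,0,0,30,0,0,0,0,0,0,30]'; python3 look.py g2.png
```

```text
t: 25.4
position: [0.556, 0.0457, 0.0176]
ee_rot: [[-0.002, 0.146, 0.989], [0.0, 0.989, -0.146], [-1.0, -0.0, -0.002]]
contact_force: [-0.2, 0.2, -0.6]
grip_width: 0.0728
t: 25.9
position: [0.5571, 0.0456, 0.0194]
ee_rot: [[0.002, 0.146, 0.989], [-0.001, 0.989, -0.146], [-1.0, -0.001, 0.002]]
contact_force: [-0.4, -1.4, 5.2]
grip_width: 0.0494
t: 26.1
position: [0.5571, 0.0456, 0.0194]
ee_rot: [[0.002, 0.146, 0.989], [-0.001, 0.989, -0.146], [-1.0, -0.001, 0.002]]
contact_force: [-0.9, -2.0, 6.3]
grip_width: 0.0497
259 202
t 26.15 [0.55713379 0.04555341 0.01947345] Fx,Fy jig -0.6922724834283347 -2.6751190990842426 Fz 6.28188291310052 M [-0.55939996  0.18918871  0.07704304]
jig pos mm [ 59.43812675 -25.01036134] [ 0.   0.   0.6 -0.   0.1  0. ] w 0.04937764424557201
```

View pics/g2.png

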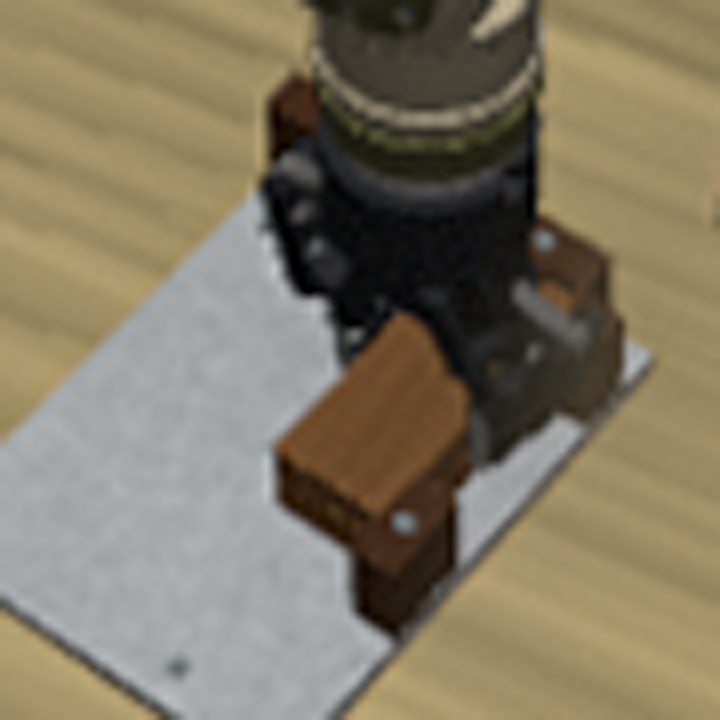

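```bash
python3 -m inch '[0,1,0,0,0,0,30, 0,2,-2,0,0,0,30, 1,3,-3,0,0,0,30, 1,3.5,-5,0,0,0,30, 1,3.5,-5,0,0,0,30]' 45; python3 look.py g3.png;  python3 -m inch '[0,0,0,0,0,0,30,0,0,0,0,0,0,30]'; python3 look.py g3.png
```

```text
t: 26.65
position: [0.557, 0.0456, 0.0197]
ee_rot: [[0.01, 0.148, 0.989], [-0.009, 0.989, -0.148], [-1.0, -0.007, 0.011]]
contact_force: [7.0, -16.8, 2.7]
grip_width: 0.0496
259 202
t 26.7 [0.55698848 0.04564518 0.01970885] Fx,Fy jig 8.334389430680254 -15.783344661007323 Fz 3.1501129345248557 M [-2.73206046 -0.97164053  0.53881295]
jig pos mm [ 59.28094944 -24.94085942] [ 0.  -0.1  0.7 -0.1  0.6  0.4] w 0.04962253038945659
t: 26.9
position: [0.557, 0.0457, 0.0197]
ee_rot: [[0.009, 0.148, 0.989], [-0.009, 0.989, -0.148], [-1.0, -0.007, 0.01]]
contact_force: [6.3, -16.7, 3.2]
grip_width: 0.0495
259 202
t 26.95 [0.55700417 0.04565463 0.01970263] Fx,Fy jig 8.38292510511164 -14.946325380547757 Fz 4.523772328274833 M [-2.82375312 -0.90667684  0.54764528]
jig pos mm [ 59.29508068 -24.92921665] [ 0.  -0.1  0.7 -0.1  0.6  0.4] w 0.049499339996690435
```

```bash
python3 -m inch '[0,0,-1,0,0.3,0.2,30, 0,0,-2,0,0.6,0.4,30, 0,0,-2,0,0.6,0.4,30, 0,0,-2,0,0.6,0.4,30]'; python3 look.py g4.png;  python3 -m inch '[0,0,0,0,0,0,30,0,0,0,0,0,0,30]'; python3 look.py g4.png
```

```text
t: 27.35
position: [0.5567, 0.0458, 0.0196]
ee_rot: [[0.003, 0.148, 0.989], [-0.0, 0.989, -0.148], [-1.0, -0.0, 0.003]]
contact_force: [10.2, -15.9, -0.9]
grip_width: 0.0494
259 202
t 27.4 [0.55664834 0.04584647 0.01960034] Fx,Fy jig 11.84406848662802 -14.345151505550925 Fz -0.49842433448894863 M [-3.00954289 -1.88633408  0.52967448]
jig pos mm [ 58.91498642 -24.79156654] [ 0.  -0.2  1.1 -0.1  0.2  0. ] w 0.04957264461490953
t: 27.6
position: [0.5567, 0.0459, 0.0196]
ee_rot: [[0.003, 0.148, 0.989], [-0.0, 0.989, -0.148], [-1.0, -0.0, 0.003]]
contact_force: [9.4, -15.9, -0.3]
grip_width: 0.0493
259 202
t 27.65 [0.55665559 0.04586159 0.01964267] Fx,Fy jig 12.543647742539521 -14.044398084394327 Fz -0.42434882604155105 M [-3.03355631 -1.90965962  0.583084  ]
jig pos mm [ 58.91995159 -24.77554023] [ 0.  -0.2  1.1 -0.1  0.2  0. ] w 0.049087096612072195
```

View pics/g4.png

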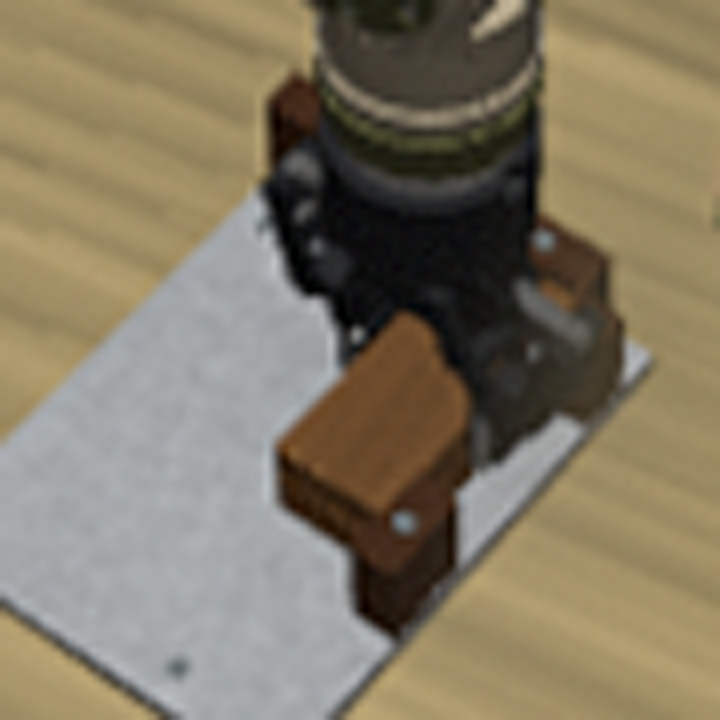

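```bash
python3 -m inch '[1,0,0,0,0,0,30, 1.5,0,0,0,0,0,30, 1.5,0,0,0,0,0,30,1.5,0,0,0,0,0,30]'; python3 -m inch '[0,0,0,0,0,0,30,0,0,0,0,0,0,30,0,0,0,0,0,0,30,0,0,0,0,0,0,30]'; python3 look.py g5.png
python3 - <<'E'
from h import *
p=eyes.snapshot('scene');save(p,'full.png',0,0,512,384,1.5)
E
```

```text
t: 28.05
position: [0.5567, 0.0459, 0.0195]
ee_rot: [[0.003, 0.148, 0.989], [-0.001, 0.989, -0.148], [-1.0, -0.0, 0.004]]
contact_force: [6.6, -16.4, 9.4]
grip_width: 0.0493
t: 28.45
position: [0.5566, 0.0458, 0.0195]
ee_rot: [[0.003, 0.148, 0.989], [-0.001, 0.989, -0.148], [-1.0, -0.0, 0.003]]
contact_force: [5.9, -16.4, 10.2]
grip_width: 0.0494
259 202
t 28.5 [0.556666   0.04584464 0.0195181 ] Fx,Fy jig 8.249981076571927 -13.52112306184787 Fz 10.759738122460584 M [-3.05612251 -1.11299718  0.56400405]
jig pos mm [ 58.93272458 -24.79078548] [ 0.  -0.2  1.1 -0.1  0.2  0. ] w 0.04941838762497523
```

View pics/g5.png

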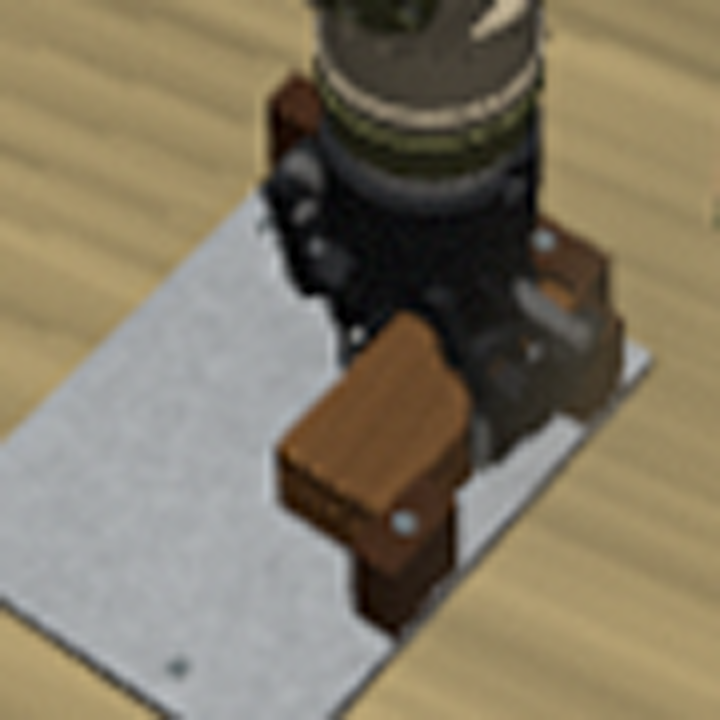

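View pics/full.png

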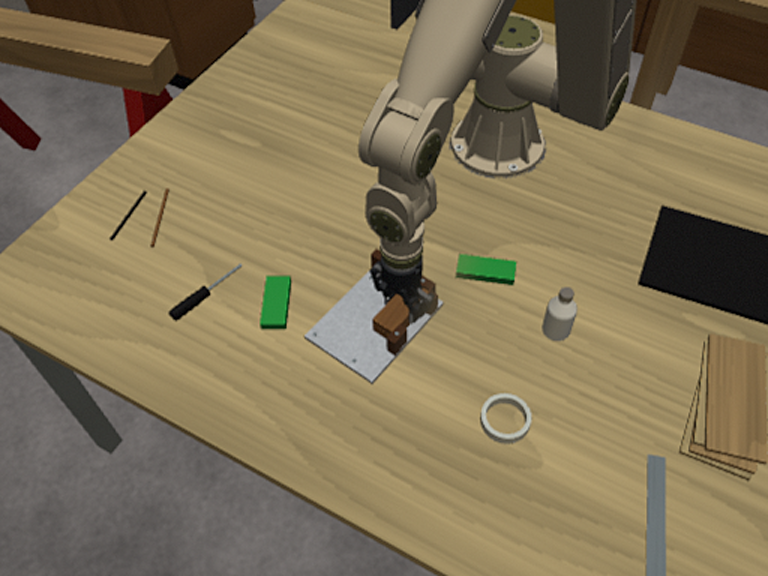

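```bash
python3 -m inch '[-0.5,0,-2,0,0.2,0,30, -0.5,0,-4,0,0.4,0,30, -0.5,0,-4,0,0.4,0,30,-0.5,0,-4,0,0.4,0,30]'; python3 -m inch '[0,0,0,0,0,0,30,0,0,0,0,0,0,30,0,0,0,0,0,0,30,0,0,0,0,0,0,30]'; python3 look.py g6.png
```

```text
t: 28.95
position: [0.5566, 0.0459, 0.0197]
ee_rot: [[0.003, 0.148, 0.989], [-0.0, 0.989, -0.148], [-1.0, 0.0, 0.003]]
contact_force: [17.6, -16.5, -4.0]
grip_width: 0.0495
t: 29.35
position: [0.5566, 0.0459, 0.0197]
ee_rot: [[0.003, 0.148, 0.989], [-0.0, 0.989, -0.148], [-1.0, 0.0, 0.003]]
contact_force: [16.8, -16.8, -2.8]
grip_width: 0.0493
259 202
t 29.4 [0.55664756 0.04583477 0.01970248] Fx,Fy jig 19.571583407696778 -14.215643959292379 Fz -3.2707249928595465 M [-3.2258021  -3.2496733   0.62985778]
jig pos mm [ 58.91592786 -24.80325131] [ 0.  -0.2  1.1 -0.1  0.2 -0. ] w 0.04984106910840416
```

View pics/g6.png

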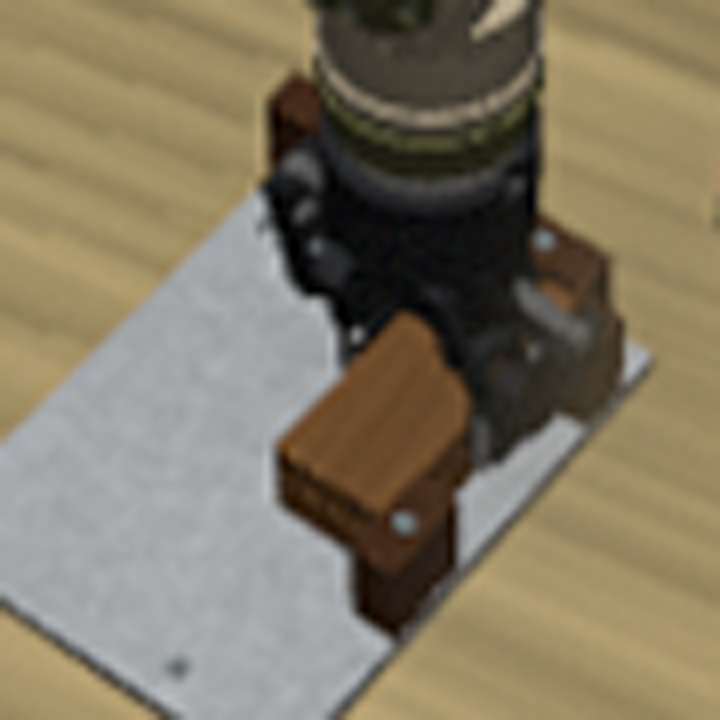

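```bash
python3 -m inch '[0.5,0,0,0,0,0,30, 0.9,0,0.5,0,0,0,30, 0.9,0,0.5,0,0,0,30,0.9,0,0.5,0,0,0,30]'; python3 -m inch '[0,0,0,0,0,0,30,0,0,0,0,0,0,30,0,0,0,0,0,0,30,0,0,0,0,0,0,30]'; python3 look.py g7.png
```

```text
t: 29.8
position: [0.5566, 0.0459, 0.0195]
ee_rot: [[0.002, 0.148, 0.989], [-0.0, 0.989, -0.148], [-1.0, -0.0, 0.003]]
contact_force: [13.5, -16.2, 3.8]
grip_width: 0.0493
t: 30.2
position: [0.5566, 0.0458, 0.0195]
ee_rot: [[0.002, 0.148, 0.989], [-0.0, 0.989, -0.148], [-1.0, -0.0, 0.003]]
contact_force: [14.1, -17.0, 3.4]
grip_width: 0.0495
259 202
t 30.25 [0.55662605 0.04585882 0.01953955] Fx,Fy jig 15.832092252835377 -14.547655258693943 Fz 4.083397813737017 M [-3.21779751 -2.65217638  0.63284269]
jig pos mm [ 58.89113675 -24.78261316] [ 0.  -0.2  1.1 -0.1  0.1  0. ] w 0.04927146664966922
```

Forces are steady: about 16 N on the end fence, 15 N on the long fence and 4 N down.

```bash
python3 -c "
from station import r
print(r.close_job())"
```

```text
the job is handed in; nothing more can be done
None
```

The pile is in the jig's corner with the loose blank on top. I handed the job in at about 30 s of the 54 s, with the fingers still holding and pressing it. No verdict came back.

**What I did:**
- I laid the loose brown blank on the one in the jig, then gripped both together and slid them against the end fence and the long fence.
- Pressing hard along the long fence (about 34 N) tilted the tool and lifted the pile slightly, so I backed off and let go.
- I then pushed the far end of both blanks with the closed fingers (up to about 16 N). They did not move, so at least one was already home.
- After that I gripped the pile again at 45 N and pressed it into the corner.

**Last checks:**

| Check | Reading |
|---|---|
| Force towards the end fence | about 16 N (a few newtons may be bed friction) |
| Force towards the long fence | about 15 N |
| Force downwards | about 4 N |
| Finger opening | about 49.4 mm |
| Tool tilt and turn from the jig axes | within about 0.2° |

- **Position:** the fingers were steady at x ≈ 59, y ≈ −25 mm in the jig frame.
- **Bystanders:** the bottle, tape roll and screwdriver look unmoved in the last full picture.

**Not confirmed:** the arm hid the jig from the top camera, and one pixel of the scene camera is about 3 mm there. Pictures therefore could not show to better than about 1 mm that both blanks are flush. That rests on the contact forces, the stalled position and the push on the ends.

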